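Unnest, load and cross-stack two dispensing trays

TASK

Two stack-nest dispensing trays stand nested on the counter. Lift the upper tray out and set it down upright on the free worktop, and stand the blue medicine box upright in the lower tray. Then turn the empty tray end for end (yellow marks at opposite ends) and stack it gently, not dropped or forced, level on the lower one with all four feet fully down in the ledge pockets, clear of the box; leave the vials and the brown bottle where they are.

Things in the scene. Friction and masses are not known exactly. Their poses are not given: they have to be found in the camera images.
- upper_mid (a point): Centre of the upper tray, half-way up (42.5 mm above its feet); x across, y along towards the yellow-marked end, z up. Both trays are alike: grey-green plastic, open top, 85 mm high, about 0.22 kg; rim 198 mm long (y), 142 mm wide (x), 156 mm over the hand grips. An upright collar (52 to 85 mm above the feet) stands out over a body that tapers to 120 x 176 mm.
- upper_feet (a point): Middle of the upper tray's underside, level with the bottom of its feet: four feet under the floor at x = +-54, y = -58 and +26 mm, each 9 mm (x) by 14 mm (y), 6 mm high. Nested, its collar rests on the lower tray's rim, 33 mm higher than the lower tray, with 1.4 mm of play; it lifts straight out.
- upper_grip_a (a point): Hand grip on the upper tray's +x long side, 8 mm below the rim, middle of its 10.4 mm thickness: an upright plate 44 mm long (y), 30 mm high, top flush with the rim, at x = +72.8, y = +16 mm from the tray's centre. Inside, fingers up to 40 mm wide have room beside it. While nested, only 30 mm below the rim are free on the outside (the lower grip is beneath).
- upper_grip_b (a point): The same hand grip on the -x long side of the upper tray (x = -72.8, y = +16 mm).
- upper_mark (a point): Top of the yellow clip that marks one end of the upper tray (+y end, 100 mm from its centre, 80 mm above its feet).
- lower_mid (a point): Centre of the lower tray, half-way up (42.5 mm above the worktop), axes as on the upper tray. Its inner floor is 9 mm above the worktop, 170 mm long (y); at the floor 80 mm are free across (x) between the hollow pilasters on the insides of the long walls.
- lower_ledges (a point): Point over the lower tray's centre, level with its four ledges (66 mm above the worktop), which top the pilasters at x = +-54, y = +58 and -26 mm. Each has a pocket for a foot, 1.8 mm play each way, rim 4 mm high. Same way round the trays nest; half turned, the feet meet the ledges: upper_feet comes to this point. A foot that misses stands 4 mm too high. 63 mm stay free over the lower floor.
- lower_mark (a point): Top of the yellow clip at the +y end of the lower tray, as on the upper one.
- box_mid (a point): Centre of the blue medicine box, half-way up: an open-topped carton standing upright, 40 mm (x) by 92 mm (y) by 58 mm high, 0.03 kg; pinch it across its 40 mm. It fits into the lower tray only with its length along the tray.
- vial_red_mid (a point): Centre of a vial with a red cap, 26 mm wide, 54 mm high; leave it alone.
- vial_blue_mid (a point): Centre of a vial with a blue cap, 26 mm wide, 54 mm high; leave it alone.
- iodine_mid (a point): Centre of a brown bottle with a yellow cap, 48 mm wide, 105 mm high; leave it alone.

How it is judged (in metres and radians):
On the way, in this order (a step that is already met when the one before it is completed fails the run):
1. the upper tray stands upright on the worktop clear of the lower tray, let go (height (world z) of upper_mid below 0.046 m and angle between upper_mid's own z axis and vertical below 0.05 rad and horizontal distance between upper_mid and lower_mid above 0.14 m and contact force between the fingers and tray_upper below 0.1 N), for 0.2 s.
2. the medicine box stands upright in the lower tray, let go (angle between box_mid's own z axis and vertical below 0.1 rad and horizontal distance between box_mid and lower_mid below 0.05 m and z of box_mid in the frame of lower_mid below -0.001 m and contact force between the fingers and med_box below 0.1 N), for 0.2 s.
At the end, for the whole second after the job is handed in: Lower tray level on the worktop, box upright on its floor (within 50 mm of its centre); other tray on the four ledges, half turned (yellow mark at the other end), 63.5 to 68 mm higher, level within 0.025 rad, centred within 6 mm; bystanders within 20 mm of their start (z of upper_mid in the frame of lower_mid between 0.0635 and 0.068 m and horizontal distance between upper_mid and lower_mid below 0.006 m and angle between upper_mid's own z axis and vertical below 0.025 rad and y of upper_mark in the frame of lower_mid below -0.085 m and height (world z) of lower_mid below 0.046 m and angle between lower_mid's own z axis and vertical below 0.04 rad and angle between box_mid's own z axis and vertical below 0.1 rad and horizontal distance between box_mid and lower_mid below 0.05 m and z of box_mid in the frame of lower_mid below -0.001 m); the robot touches nothing.
It fails at once if the upper tray pressed on the medicine box (contact force between tray_upper and med_box above 4 N).
It fails at once if a bystander was shifted by more than 20 mm (distance of any of vial_red_mid, vial_blue_mid, iodine_mid from where it was at the start of the episode above 0.02 m).
It fails at once if the trays were dropped or forced onto each other (contact force between tray_upper and tray_lower above 50 N).
It also fails if it takes over 62 s, if anything falls off the work surface, if the arm or the gripper's body presses on something with over 40 N, if the wrist force passes 120 N, or if a joint passes its speed limit or range.

ROBOT

A 7-joint arm with a two-finger parallel gripper is mounted at the origin on a cart in front of the work surface, level with it; the furniture and walls round the work are solid. World frame = base frame: x ahead of the robot, y to its left, z up, the work surface at z = 0. Lengths are in mm, angles in degrees, forces in N, time in s.
With the tool pointing down it reaches from about 425 to 825 mm from the base axis. Payload 3.6 kg.
Tool frame: the origin (TCP) lies on the centre line of the jaws, within the pads' length; the fingertips stand 19 mm ahead of it and the grasp point (between the pads) is the TCP (manip.finger_overhang is the distance from the TCP to the fingertips, in mm); y points along the fingers, z is the direction in which the jaws open and shut, and the axes are right-handed (so a half turn about y gives the same grasp; the last joint's range is limited). The gripper opens to 85 mm and grips with 20 to 120 N. Pads are 22 mm wide; open, the fingers measure 114 mm over their backs; the gripper's body (76 mm by 85 mm) begins 54 mm behind the grasp point. The pads swing forward as they close: fully open they stand 13 mm farther back than shut.
Start: joints at [65.174, 35.231, -0.722, 81.555, 0.464, 63.22, -2.315], TCP at [257.195, -596.919, 224.097] pointing down, gripper open.
Joint ranges: [-178.69, 178.69], [-17.37, 117.87], [-77.05, 75.6], [15.02, 138.74], [-78.02, 258.01], [0.78, 113.62], [-162.83, 162.83]. Speed limits (degrees/s): [159.86, 159.86, 180, 180, 180, 180, 180].

INTERFACE

Orientations are given as a 3x3 rotation matrix whose columns are the frame's x, y, z axes.
In Python, from cell import manip gives the robot as it stands.
- The arm moves only by the tool play_rows, never from a script. Its argument "series" is a list of rows, each an object of numbers: "tx", "ty", "tz": the shift along the tool's x, y, z in units of 40 mm (1.0 is 40 mm); "yaw": the turn about the tool's y in units of 8 degrees (1.0 is 8 degrees). A call has 1 to 10 rows; each row shifts and turns the commanded pose from where the row before left it, along the tool's axes as they then stand; what a row does not reach is not made up. A row lasts 1/8 s, in which the tool goes at most 62.5 mm and 10.7 degrees, less where a joint would pass 70% of its speed; a pose out of reach is approached as far as the arm can. A call is refused whole if a number of a shift passes 1 or a number of a turn 1, either way. A call with a gripper value outside its range is refused whole. "hand" is the opening, from 0 (shut) to 1 (fully open), set as the call begins (left out, the last holds). The fingers move at their own pace and stop on an object; "grip_force" is the grip in N (left out, the last holds). Time passes only in rows, so rows that do not move let the fingers close. It gives the time, the measured TCP pose, the force and the opening at its end, in the units of the state.
- manip.get_state(): the state, without advancing time (a new reading comes with each control period).
- manip.camera(name): name is "side" or "top" or "wrist"; returns the picture (420x560x3 uint8, red, green, blue); there is no depth.
- manip.camera_info(name): a dict with "camera_matrix" (3x3 intrinsics, pixels), "R" (3x3) and "t" (3): a world point X has camera coordinates R X + t. Camera axes: x right, y down, z forward; pixel columns grow to the right and rows downward; lengths in mm; the calibration is good to about 2 mm. A picture is of the moment at which its call begins: read the wrist's pose just before it. camera_info takes no time and is no camera call; for the wrist camera it gives the pose at the moment of the call.
- manip.hand_in(): hands the job in, once; it reports no verdict.
Trained networks look in the newest picture that a camera, given by its name, has taken for a name from the list of things; names that differ only in an ending like _2 or _b are one class to them, and where a whole thing is asked for, a point or a joint stands for the part that bears it (a point fixed in the world has none). Each returns a list of dicts, best first, with "conf" (0 to 1); they miss things now and then, are a little off and sometimes report something else, mostly with a low value. They report only what shows in the picture. A call takes as long as a camera call.
- manip.recognise(camera, name): "pixel" ([row, column] in pixels, amid what is visible of it).
The state is a dict: "time": time; "joints": joint angles; "joint_velocities": joint speeds; "joint_torque": joint torques, N m; "eef_pos": TCP position; "orientation": TCP orientation; "ft_force": force on the tool from outside, world axes, zero at the start; "wrist_torque": the same for the moment, N m; "opening": finger opening in mm.
Only numpy, scipy, OpenCV 4.12 (cv2) and the standard library are available. Lean on these libraries where they do the work, as an engineer would, in place of code of your own. Each camera call takes 0.05 s, during which the arm holds its last target.

## Working session

There is one attempt and no reset: what is moved stays moved. The work goes in short steps, Python scripts to look and compute and a tool call to move; the robot and the scene stay as the last step left them, time stands still between calls to the robot, and variables do not carry over. Pictures are saved under pics/ and viewed, and the job is handed in when it is done.

Besides the shell and the picture viewer there is one more tool, called by a JSON object that holds its "method" and its "body", one argument or row to a line. play_rows: Moves the arm, as the interface text tells. Its arguments: {"type":"object","properties":{"series":{"type":"array","items":{"type":"object","properties":{"tx":{"type":"number"},"ty":{"type":"number"},"tz":{"type":"number"},"yaw":{"type":"number"}}}},"hand":{"type":"number"},"grip_force":{"type":"number"}},"required":["series"]}

```bash
ls; mkdir -p pics
python3 - <<'E'
from cell import manip
import cv2,numpy as np
s=manip.get_state();print(s['time'],s['eef_pos'],s['orientation'],s['opening'])
for c in ['top','side','wrist']:
    im=manip.camera(c);cv2.imwrite(f'pics/{c}0.png',im[:,:,::-1]);i=manip.camera_info(c);print(c,np.round(i['camera_matrix'],1).tolist(),np.round(i['R'],4).tolist(),np.round(i['t'],1).tolist())
print(manip.get_state()['time'])
E
```

```text
pics
0.0 [ 256.89126114 -596.21706851  222.92248434] [[-9.18346521e-01 -1.06018783e-03  3.95775876e-01]
 [-3.95777294e-01  2.37025435e-03 -9.18343463e-01]
 [ 3.55270691e-05 -9.99996629e-01 -2.59631311e-03]] 85.21129151451763
top [[436.3, 0.0, 276.7], [0.0, 436.3, 205.3], [0.0, 0.0, 1.0]] [[0.0193, -0.9998, 0.005], [-0.9893, -0.0198, -0.1447], [0.1447, -0.0021, -0.9895]] [6.7, 580.4, 1108.2]
side [[429.7, 0.0, 277.1], [0.0, 429.7, 208.9], [0.0, 0.0, 1.0]] [[-0.8908, -0.4539, -0.0202], [-0.2934, 0.6087, -0.7371], [0.3469, -0.6507, -0.6754]] [501.2, 215.6, 997.7]
wrist [[298.9, 0.0, 281.7], [0.0, 298.9, 213.7], [0.0, 0.0, 1.0]] [[0.3958, -0.9183, -0.0027], [-0.8828, -0.3813, 0.2743], [-0.2529, -0.1062, -0.9616]] [-648.4, -36.1, 378.7]
0.15
```

View pics/top0.png

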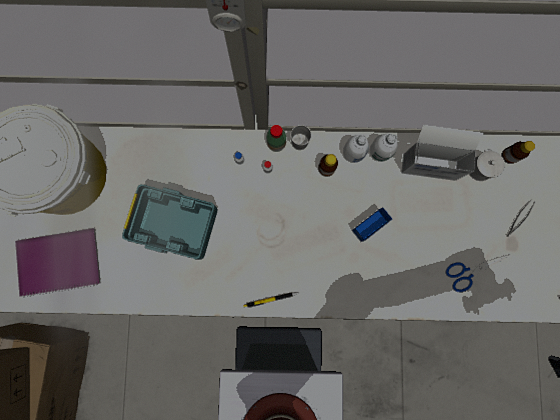

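View pics/side0.png

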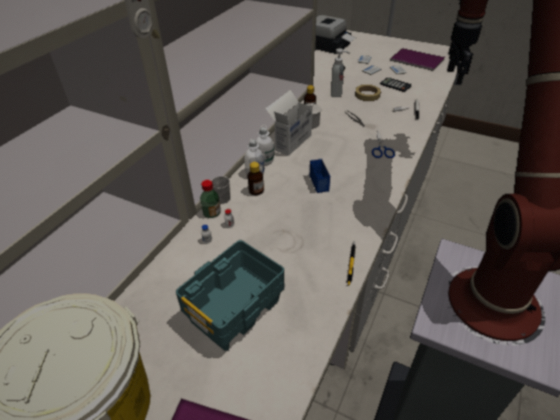

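View pics/wrist0.png

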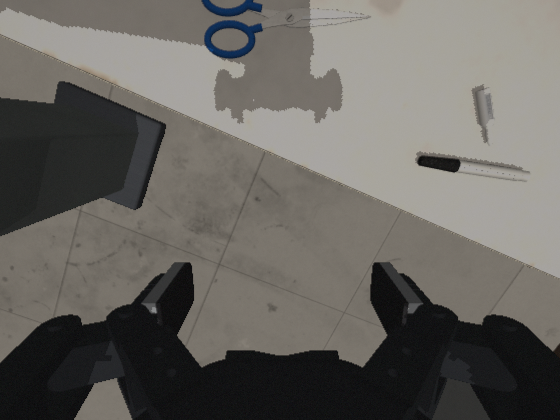

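```bash
cat > h.py <<'E'
from cell import manip
import cv2,numpy as np
def unproj(cam,rc,z,info=None):
    i=info or manip.camera_info(cam);K=np.array(i['camera_matrix']);R=np.array(i['R']);t=np.array(i['t'])
    d=R.T@np.linalg.inv(K)@np.array([rc[1],rc[0],1.]);c=-R.T@t
    return c+d*(z-c[2])/d[2]
def proj(cam,X,info=None):
    i=info or manip.camera_info(cam);K=np.array(i['camera_matrix']);R=np.array(i['R']);t=np.array(i['t'])
    p=(K@(R@np.array(X).T+t[:,None])).T
    return p[:,:2]/p[:,2:]
E
python3 - <<'E'
from h import *
H=dict(upper_mid=75,upper_grip_a=110,upper_mark=113,lower_mark=80,box_mid=29,vial_red_mid=27,vial_blue_mid=27,iodine_mid=52)
for c in ['top','side']:
    for n,z in H.items():
        for r in manip.recognise(c,n)[:3]:
            print(c,n,np.round(r['pixel'],1),round(r['conf'],2),np.round(unproj(c,r['pixel'],z)))
for c in ['top','side']:
    im=cv2.imread(f'pics/{c}0.png')
    for nm,(a,b,x,y) in dict(tray=((110,175,110,90) if c=='top' else (165,235,130,115)),box=((340,195,60,55) if c=='top' else (295,145,50,55))).items():
        f=7 if nm=='tray' else 10
        if c=='side' and nm=='tray':f=5
        if c=='top' and nm=='tray': f=6
        cv2.imwrite(f'pics/{c}0_{nm}.png',cv2.resize(im[b:b+y,a:a+x],None,fx=f,fy=f,interpolation=cv2.INTER_CUBIC))
E
```

```text
top upper_mid [221.8 167.1] 0.83 [527. 296.  75.]
top upper_grip_a [222.7 165.3] 0.72 [521. 292. 110.]
top upper_grip_a [240.3 209.1] 0.4 [480. 182. 110.]
top upper_mark [222.9 169.4] 0.64 [521. 281. 113.]
top box_mid [222.7 373. ] 0.91 [ 541. -238.   29.]
top vial_red_mid [169.7 265. ] 0.43 [679.  52.  27.]
top vial_blue_mid [157.6 239. ] 0.51 [711. 123.  27.]
top iodine_mid [164.2 326.1] 0.83 [ 691. -111.   52.]
side upper_mid [287.1 226.7] 0.82 [542. 282.  75.]
side upper_grip_a [285.3 227.2] 0.56 [527. 299. 110.]
side upper_mark [284.3 230. ] 0.67 [521. 296. 113.]
side lower_mark [321.8 235.7] 0.65 [477. 352.  80.]
side box_mid [176.6 321.3] 0.77 [ 527. -227.   29.]
side box_mid [322.3 239.9] 0.18 [489. 323.  29.]
side vial_red_mid [216.6 231.1] 0.68 [683.  43.  27.]
side vial_red_mid [175.4 319.1] 0.6 [ 536. -232.   27.]
side vial_red_mid [235.6 204.8] 0.57 [708. 136.  27.]
side vial_blue_mid [235.4 206.7] 0.52 [704. 133.  27.]
side iodine_mid [177.  251.9] 0.94 [ 701. -109.   52.]
```

View pics/top0_tray.png

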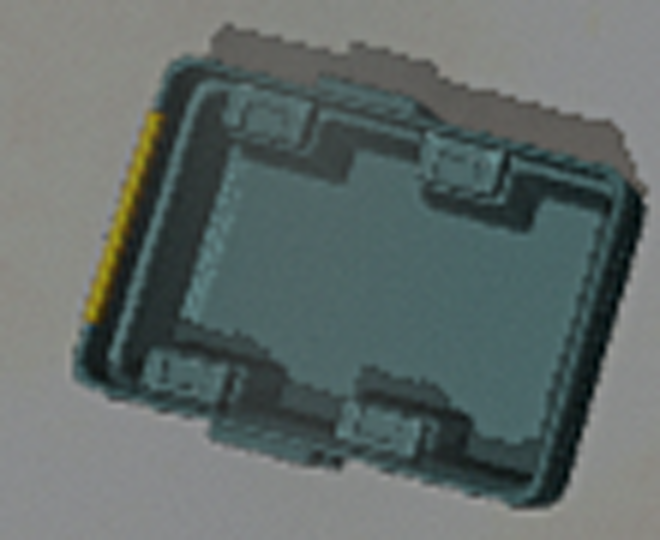

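View pics/side0_tray.png

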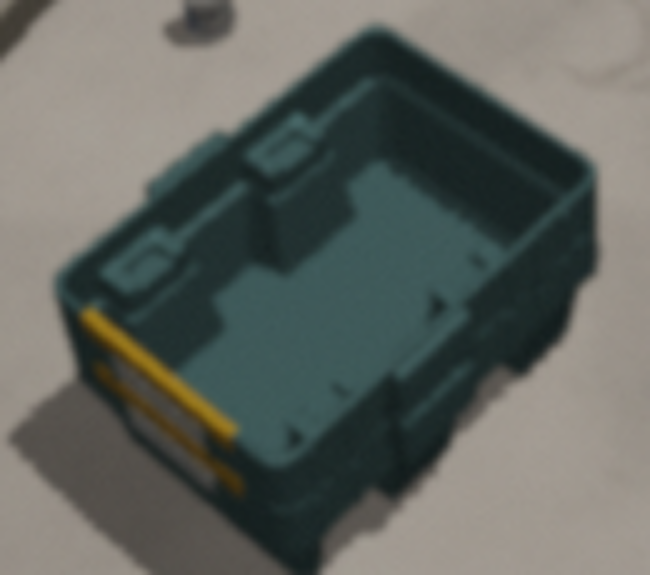

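View pics/top0_box.png

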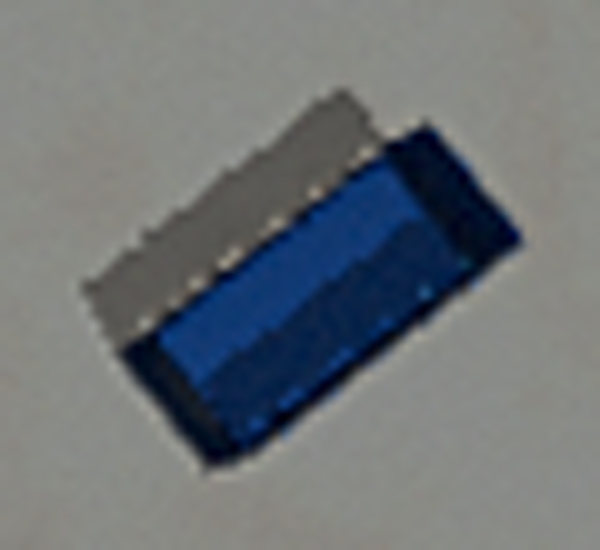

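```bash
cat > fit.py <<'E'
from h import *
from scipy.optimize import least_squares
s=np.array([[1,1],[1,-1],[-1,-1],[-1,1]])  # (x,y) signs
top=np.array([[165,60],[640,190],[550,505],[80,375]])/6+[110,175]
side=np.array([[58,285],[375,25],[595,175],[280,465]])/5+[165,235]
it,is_=manip.camera_info('top'),manip.camera_info('side')
def pts(p,z=118,inset=3):
    c,sn=np.cos(p[2]),np.sin(p[2]);R=np.array([[c,-sn],[sn,c]])
    xy=(s*[71-inset,99-inset])@R.T+p[:2]
    return np.c_[xy,np.full(4,z)]
for nm,use in dict(both=(1,1),top=(1,0),side=(0,1)).items():
    f=lambda p:np.r_[use[0]*(proj('top',pts(p),it)-top).ravel(),use[1]*(proj('side',pts(p),is_)-side).ravel()]
    r=least_squares(f,[527,290,-.2]);print(nm,r.x[:2],np.degrees(r.x[2]),np.round(r.fun,1))
# box
tb=np.array([[430,125],[520,240],[210,465],[120,350]])/10+[340,195]
for p in tb: print(np.round(unproj('top',[p[1],p[0]],58)))
E
python3 fit.py
```

```text
both [522.95852665 283.62471518] -13.630007085540713 [ 1.1  0.5 -3.4 -1.6 -3.9 -0.2 -1.5  1.2 -0.2 -2.   0.7 -1.6  1.5 -2.7
  0.8 -1.3]
top [523.00936659 278.87992798] -13.568441550425813 [ 2.9  0.6 -1.5 -1.6 -1.9 -0.2  0.5  1.3  0.  -0.   0.  -0.   0.  -0.
  0.  -0. ]
side [521.72133763 288.29938058] -13.717041926308708 [-0.   0.  -0.  -0.  -0.   0.  -0.   0.  -1.1 -0.2  0.2 -0.2  1.1 -1.
 -0.1  0.9]
[ 578. -258.   58.]
[ 548. -281.   58.]
[ 488. -200.   58.]
[ 517. -177.   58.]
```

```bash
cat >> h.py <<'E'
def rz(d):
    a=np.radians(d);return np.array([np.cos(a),np.sin(a),0])
def toolR(h): # heading of tool z axis
    z=rz(h);y=np.array([0,0,-1.]);return np.c_[np.cross(y,z),y,z]
def head(R): return np.degrees(np.arctan2(R[1,2],R[0,2]))
def plan(xyz,h,n,pose=None):
    s=manip.get_state()
    p,h0=(np.array(s['eef_pos']),head(np.array(s['orientation']))) if pose is None else (np.array(pose[0]),pose[1])
    dy=-(h-h0)/8/n; d=(np.array(xyz)-p)/n
    hh=h0;rows=[]
    for k in range(n):
        t=toolR(hh).T@d/40;r=dict(tx=round(t[0],2),ty=round(t[1],2),tz=round(t[2],2),yaw=round(dy,2));rows.append(r)
        p=p+toolR(hh)@np.array([r['tx'],r['ty'],r['tz']])*40;hh-=r['yaw']*8
    import json
    for i in range(0,n,10):print(json.dumps(rows[i:i+10]))
    print('end',np.round(p,1),round(hh,2)); return p,hh
def st():
    s=manip.get_state();print('t',s['time'],'p',np.round(s['eef_pos'],1),'h',round(head(np.array(s['orientation'])),2),'F',np.round(s['ft_force'],1),'op',round(s['opening'],1),'j',np.round(s['joints']));return s
E
python3 - <<'E'
from h import *
s=st();i=manip.camera_info('wrist');R=np.array(i['R']);c=-R.T@np.array(i['t']);O=np.array(s['orientation'])
print('cam in tool',O.T@(c-s['eef_pos']), 'fwd',O.T@R[2])
q=plan([530,-200,350],-66.7,13)
plan([470,150,350],-13.7,11,q)
E
```

```text
t 0.95 p [ 257.2 -596.9  224.1] h -66.69 F [ 1.   1.  -0.4] op 85.6 j [65. 35. -1. 82.  0. 63. -2.]
cam in tool [ -69.21103573 -149.0871498    -0.27247752] fwd [ 2.74257234e-01  9.61656169e-01 -6.17967432e-04]
[{"tx": -0.78, "ty": -0.24, "tz": -0.49, "yaw": 0.0}, {"tx": -0.78, "ty": -0.24, "tz": -0.49, "yaw": 0.0}, {"tx": -0.78, "ty": -0.24, "tz": -0.49, "yaw": 0.0}, {"tx": -0.78, "ty": -0.24, "tz": -0.49, "yaw": 0.0}, {"tx": -0.78, "ty": -0.24, "tz": -0.49, "yaw": 0.0}, {"tx": -0.78, "ty": -0.24, "tz": -0.49, "yaw": 0.0}, {"tx": -0.78, "ty": -0.24, "tz": -0.49, "yaw": 0.0}, {"tx": -0.78, "ty": -0.24, "tz": -0.49, "yaw": 0.0}, {"tx": -0.78, "ty": -0.24, "tz": -0.49, "yaw": 0.0}, {"tx": -0.78, "ty": -0.24, "tz": -0.49, "yaw": 0.0}]
[{"tx": -0.78, "ty": -0.24, "tz": -0.49, "yaw": 0.0}, {"tx": -0.78, "ty": -0.24, "tz": -0.49, "yaw": 0.0}, {"tx": -0.78, "ty": -0.24, "tz": -0.49, "yaw": 0.0}]
end [ 528.9 -202.4  348.9] -66.69
[{"tx": -0.19, "ty": -0.0, "tz": -0.79, "yaw": -0.6}, {"tx": -0.26, "ty": -0.0, "tz": -0.77, "yaw": -0.6}, {"tx": -0.32, "ty": -0.0, "tz": -0.75, "yaw": -0.6}, {"tx": -0.38, "ty": -0.0, "tz": -0.72, "yaw": -0.6}, {"tx": -0.44, "ty": -0.0, "tz": -0.68, "yaw": -0.6}, {"tx": -0.5, "ty": -0.0, "tz": -0.64, "yaw": -0.6}, {"tx": -0.55, "ty": -0.0, "tz": -0.6, "yaw": -0.6}, {"tx": -0.6, "ty": -0.0, "tz": -0.55, "yaw": -0.6}, {"tx": -0.64, "ty": -0.0, "tz": -0.5, "yaw": -0.6}, {"tx": -0.68, "ty": -0.0, "tz": -0.44, "yaw": -0.6}]
[{"tx": -0.72, "ty": -0.0, "tz": -0.38, "yaw": -0.6}]
end [469.5 150.3 348.9] -13.89
```

{"method": "play_rows", "body": {
  "series": [
    {"tx":-0.8,"ty":-0.3,"tz":-0.5},
    {"tx":-0.8,"ty":-0.3,"tz":-0.5},
    {"tx":-0.8,"ty":-0.3,"tz":-0.5},
    {"tx":-0.8,"ty":-0.3,"tz":-0.5},
    {"tx":-0.8,"ty":-0.3,"tz":-0.5},
    {"tx":-0.8,"ty":-0.3,"tz":-0.5},
    {"tx":-0.8,"ty":-0.3,"tz":-0.5},
    {"tx":-0.8,"ty":-0.3,"tz":-0.5},
    {"tx":-0.8,"ty":-0.3,"tz":-0.5},
    {"tx":-0.8,"ty":-0.3,"tz":-0.5}
  ],
  "hand": 1,
  "grip_force": 60
}}

```text
invalid input at $.series[0]: expected keys tx, ty, tz, yaw
```

{"method": "play_rows", "body": {
  "series": [
    {"tx":-0.8,"ty":0,"tz":-0.5},
    {"tx":-0.8,"ty":0,"tz":-0.5},
    {"tx":-0.2,"tz":-0.8,"yaw":-0.6},
    {"tx":-0.26,"tz":-0.8,"yaw":-0.6},
    {"tx":-0.32,"tz":-0.8,"yaw":-0.6},
    {"tx":-0.38,"tz":-0.8,"yaw":-0.6},
    {"tx":-0.44,"tz":-0.75,"yaw":-0.6},
    {"tx":-0.5,"tz":-0.7,"yaw":-0.6},
    {"tx":-0.6,"tz":-0.65,"yaw":-0.6},
    {"tx":-0.65,"tz":-0.6,"yaw":-0.6}
  ]
}}

```text
invalid input at $.series[0]: expected keys tx, ty, tz, yaw
```

{"method": "play_rows", "body": {
  "series": [
    {"tx":-0.7,"tz":-0.5,"yaw":-0.6},
    {"tx":-0.75,"tz":-0.4,"yaw":-0.6},
    {"tx":-0.8,"tz":-0.3,"yaw":-0.6},
    {"tx":-0.9,"tz":-0.2},
    {"tx":-0.6,"tz":-0.2},
    {},
    {}
  ]
}}

```text
invalid input at $.series[0]: expected keys tx, ty, tz, yaw
```

Run:
```python
from h import *
s=st();im=manip.camera('wrist');cv2.imwrite('pics/w1.png',im[:,:,::-1]);import pickle
i=manip.camera_info('wrist');pickle.dump(i,open('w1.pkl','wb'))
```

```text
t 0.95 p [ 257.2 -596.9  224.1] h -66.69 F [ 1.   1.  -0.4] op 85.6 j [65. 35. -1. 82.  0. 63. -2.]
```

View pics/w1.png

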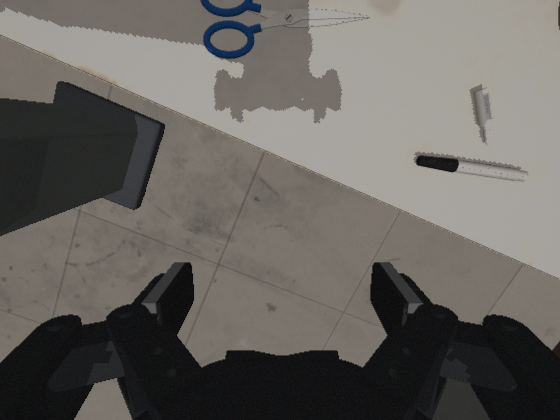

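The moves were refused because every row needs all four keys, so the view is unchanged. I'll resend them.

{"method": "play_rows", "body": {
  "series": [
    {"tx":-0.8,"ty":-0.3,"tz":-0.5,"yaw":0},
    {"tx":-0.8,"ty":-0.3,"tz":-0.5,"yaw":0},
    {"tx":-0.8,"ty":-0.3,"tz":-0.5,"yaw":0},
    {"tx":-0.8,"ty":-0.3,"tz":-0.5,"yaw":0},
    {"tx":-0.8,"ty":-0.3,"tz":-0.5,"yaw":0},
    {"tx":-0.8,"ty":-0.3,"tz":-0.5,"yaw":0},
    {"tx":-0.8,"ty":-0.3,"tz":-0.5,"yaw":0},
    {"tx":-0.8,"ty":-0.3,"tz":-0.5,"yaw":0},
    {"tx":-0.8,"ty":-0.3,"tz":-0.5,"yaw":0},
    {"tx":-0.8,"ty":-0.3,"tz":-0.5,"yaw":0}
  ],
  "hand": 1,
  "grip_force": 60
}}

```text
time: 2.25
eef_pos: [472.5, -285.6, 344.7]
orientation: [[-0.918, 0.0, 0.396], [-0.396, -0.0, -0.918], [-0.0, -1.0, 0.0]]
ft_force: [0.8, -0.9, -0.3]
opening: 85.3
```

{"method": "play_rows", "body": {
  "series": [
    {"tx":-0.8,"ty":0,"tz":-0.5,"yaw":0},
    {"tx":-0.8,"ty":0,"tz":-0.5,"yaw":0},
    {"tx":-0.2,"ty":0,"tz":-0.8,"yaw":-0.6},
    {"tx":-0.26,"ty":0,"tz":-0.8,"yaw":-0.6},
    {"tx":-0.32,"ty":0,"tz":-0.8,"yaw":-0.6},
    {"tx":-0.38,"ty":0,"tz":-0.8,"yaw":-0.6},
    {"tx":-0.44,"ty":0,"tz":-0.75,"yaw":-0.6},
    {"tx":-0.5,"ty":0,"tz":-0.7,"yaw":-0.6},
    {"tx":-0.6,"ty":0,"tz":-0.65,"yaw":-0.6},
    {"tx":-0.65,"ty":0,"tz":-0.6,"yaw":-0.6}
  ]
}}

```text
time: 3.5
eef_pos: [463.2, 48.0, 344.4]
orientation: [[-0.472, 0.001, 0.882], [-0.882, -0.0, -0.472], [-0.0, -1.0, 0.001]]
ft_force: [0.3, 0.3, -0.0]
opening: 85.6
```

{"method": "play_rows", "body": {
  "series": [
    {"tx":-0.7,"ty":0,"tz":-0.5,"yaw":-0.6},
    {"tx":-0.75,"ty":0,"tz":-0.4,"yaw":-0.6},
    {"tx":-0.8,"ty":0,"tz":-0.3,"yaw":-0.6},
    {"tx":-0.9,"ty":0,"tz":-0.2,"yaw":0},
    {"tx":-0.6,"ty":0,"tz":-0.2,"yaw":0},
    {"tx":0,"ty":0,"tz":0,"yaw":0},
    {"tx":0,"ty":0,"tz":0,"yaw":0}
  ]
}}

```text
time: 4.38
eef_pos: [454.5, 210.0, 344.1]
orientation: [[-0.241, 0.0, 0.97], [-0.97, -0.001, -0.241], [0.001, -1.0, 0.0]]
ft_force: [1.1, -1.2, -0.5]
opening: 85.5
```

Run:
```python
from h import *
s=st();im=manip.camera('wrist');cv2.imwrite('pics/w2.png',im[:,:,::-1]);import pickle
i=manip.camera_info('wrist');pickle.dump(i,open('w2.pkl','wb'))
```

```text
t 4.375 p [454.5 210.  344.1] h -13.97 F [ 1.1 -1.2 -0.5] op 85.5 j [ -8.  18. -27.  94.   8.  71. -50.]
```

View pics/w2.png

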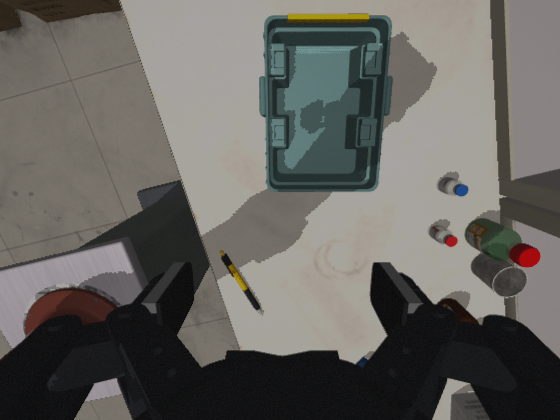

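Run:
```python
import cv2
im=cv2.imread('pics/w2.png')
cv2.imwrite('pics/w2c.png',cv2.resize(im[5:200,250:400],None,fx=3,fy=3,interpolation=cv2.INTER_CUBIC))
```

```text
(no output)
```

View pics/w2c.png

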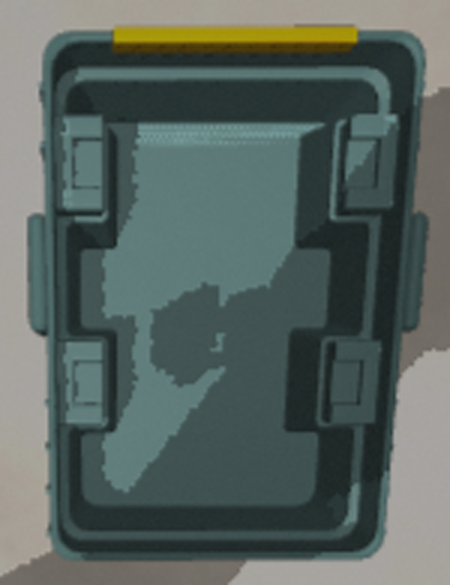

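```bash
cat > fitw.py <<'E'
from h import *
import pickle
from scipy.optimize import least_squares
i=pickle.load(open('w2.pkl','rb'))
P=np.array([[44,30],[428,30],[384,560],[52,560],[28,213],[28,332],[113,38],[357,38]])/3+[250,5]
L=np.array([[-71,99,118],[71,99,118],[71,-99,118],[-71,-99,118],[-78,38,118],[-78,-6,118]])
def w(p,L):
    c,s=np.cos(p[2]),np.sin(p[2]);return np.c_[L[:,0]*c-L[:,1]*s+p[0],L[:,0]*s+L[:,1]*c+p[1],L[:,2]+p[3]]
for free in (0,1):
    f=lambda p:(proj('wrist',w(np.r_[p[:3],p[3]*free],L),i)-P[:6]).ravel()
    r=least_squares(f,[523,283,-.24,0]);print(r.x,np.degrees(r.x[2]),np.round(r.fun,1))
E
python3 fitw.py
```

```text
[ 5.26401549e+02  2.84833674e+02 -2.41864045e-01  0.00000000e+00] -13.857788975393317 [-0.6  0.1  0.8 -0.3  0.   0.2 -0.4  0.5 -0.4 -0.4  0.5  0.1]
[ 5.26556753e+02  2.85007853e+02 -2.41761248e-01 -1.55719203e+00] -13.851899137327418 [-0.5  0.4  0.4 -0.  -0.3 -0.2 -0.2  0.1 -0.2 -0.3  0.7 -0. ]
```

```bash
cat >> h.py <<'E'
def tray_pt(c,h,x,y):
    a=np.radians(h);return np.array([c[0]+x*np.cos(a)-y*np.sin(a),c[1]+x*np.sin(a)+y*np.cos(a)])
E
python3 - <<'E'
from h import *
g=tray_pt([526.5,284.9],-13.86,-72.8,16);print(g)
plan([*g,150],-13.86,6)
E
```

```text
[459.65245275 317.87340484]
[{"tx": -0.44, "ty": 0.81, "tz": -0.09, "yaw": -0.0}, {"tx": -0.44, "ty": 0.81, "tz": -0.09, "yaw": -0.0}, {"tx": -0.44, "ty": 0.81, "tz": -0.09, "yaw": -0.0}, {"tx": -0.44, "ty": 0.81, "tz": -0.09, "yaw": -0.0}, {"tx": -0.44, "ty": 0.81, "tz": -0.09, "yaw": -0.0}, {"tx": -0.44, "ty": 0.81, "tz": -0.09, "yaw": -0.0}]
end [459.2 317.4 149.7] -14.02
```

{"method": "play_rows", "body": {
  "series": [
    {"tx":-0.85,"ty":0.4,"tz":-0.18,"yaw":0},
    {"tx":-0.9,"ty":0.8,"tz":-0.18,"yaw":0},
    {"tx":-0.91,"ty":0.9,"tz":-0.18,"yaw":0},
    {"tx":0,"ty":0.9,"tz":0,"yaw":0},
    {"tx":0,"ty":0.9,"tz":0,"yaw":0},
    {"tx":0,"ty":0.9,"tz":0,"yaw":0},
    {"tx":0,"ty":0,"tz":0,"yaw":0},
    {"tx":0,"ty":0,"tz":0,"yaw":0}
  ],
  "hand": 0.42
}}

```text
time: 5.42
eef_pos: [459.9, 319.8, 153.5]
orientation: [[-0.241, 0.002, 0.97], [-0.97, 0.001, -0.241], [-0.002, -1.0, 0.002]]
ft_force: [0.2, 0.4, -0.1]
opening: 35.6
```

Run:
```python
from h import *
s=st();im=manip.camera('wrist');cv2.imwrite('pics/w3.png',im[:,:,::-1])
g=tray_pt([526.5,284.9],-13.86,-72.8,16)
plan([*g,111],-13.86,1)
```

```text
t 5.425 p [459.9 319.8 153.5] h -13.97 F [ 0.2  0.4 -0.1] op 35.6 j [-21.  34. -25. 101.  18.  49. -68.]
[{"tx": 0.06, "ty": 1.07, "tz": 0.0, "yaw": -0.01}]
end [459.5 317.9 111.2] -13.87
```

View pics/w3.png

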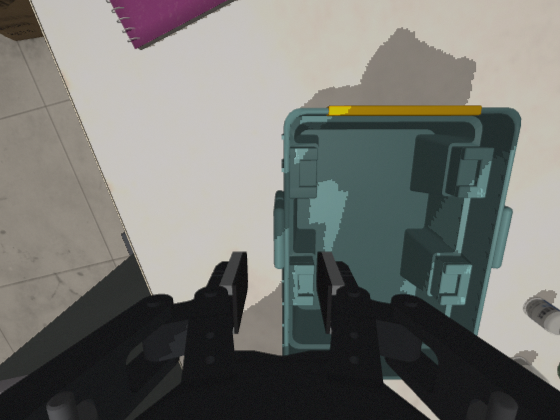

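{"method": "play_rows", "body": {
  "series": [
    {"tx":0.06,"ty":0.5,"tz":0,"yaw":0},
    {"tx":0,"ty":0.35,"tz":0,"yaw":0},
    {"tx":0,"ty":0.22,"tz":0,"yaw":0},
    {"tx":0,"ty":0,"tz":0,"yaw":0}
  ]
}}

```text
time: 5.98
eef_pos: [458.0, 317.4, 109.1]
orientation: [[-0.24, -0.0, 0.971], [-0.971, -0.0, -0.24], [0.0, -1.0, -0.0]]
ft_force: [-1.3, 0.5, 1.1]
opening: 35.5
```

{"method": "play_rows", "body": {
  "series": [
    {"tx":0,"ty":0,"tz":0,"yaw":0},
    {"tx":0,"ty":0,"tz":0,"yaw":0},
    {"tx":0,"ty":0,"tz":0,"yaw":0},
    {"tx":0,"ty":0,"tz":0,"yaw":0},
    {"tx":0,"ty":0,"tz":0,"yaw":0}
  ],
  "hand": 0,
  "grip_force": 80
}}

```text
time: 6.6
eef_pos: [458.9, 317.8, 110.1]
orientation: [[-0.24, 0.002, 0.971], [-0.971, 0.001, -0.24], [-0.001, -1.0, 0.001]]
ft_force: [-0.1, 0.1, 5.0]
opening: 3.7
```

Run:
```python
from h import *
s=st();im=manip.camera('wrist');cv2.imwrite('pics/w4.png',im[:,:,::-1]);st()
im=manip.camera('side');cv2.imwrite('pics/s4.png',cv2.resize(im[200:360,130:320,::-1],None,fx=3,fy=3))
```

```text
t 6.6 p [458.9 317.8 110.1] h -13.9 F [-0.1  0.1  5. ] op 3.7 j [-22.  37. -23. 104.  20.  43. -70.]
t 6.65 p [458.8 317.8 110. ] h -13.9 F [ 1.  -0.6  5. ] op 3.8 j [-22.  37. -23. 104.  20.  43. -70.]
```

View pics/w4.png

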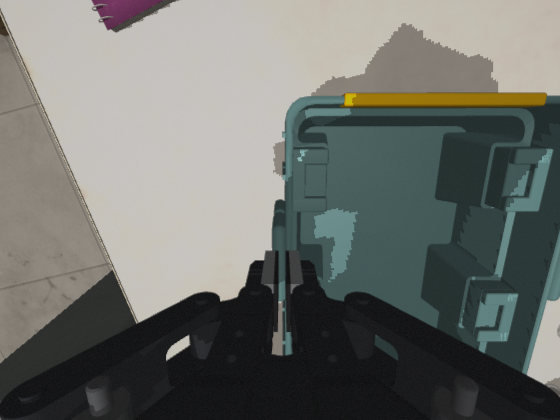

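View pics/s4.png

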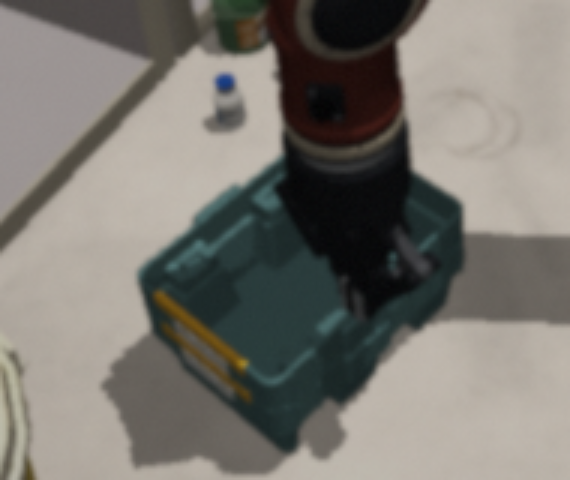

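Run:
```python
from h import *
s=manip.get_state()
L=[[-71,99],[71,99],[-71,-99],[-78,38],[-78,-6],[-73,16]]
X=np.array([[*tray_pt([526.5,284.9],-13.86,*l),118] for l in L]);print(np.round(proj('wrist',X)))
i=manip.camera_info('wrist');print(proj('wrist',np.array([s['eef_pos'],s['eef_pos']-np.array([0,0,19]),s['eef_pos']+np.array([0,0,8])])))
```

```text
[[289.  97.]
 [609.  96.]
 [287. 437.]
 [274. 228.]
 [275. 305.]
 [284. 268.]]
[[282.67850354 261.75213831]
 [282.53362947 248.32705748]
 [282.74974147 268.35356029]]
```

Run:
```python
from h import *
i=manip.camera_info('wrist');s=manip.get_state()
R=np.array(i['R']);d=np.array([459.9,319.8,153.5])-s['eef_pos']
j=dict(i);j['t']=np.array(i['t'])-R@d
L=[[-71,99],[71,99],[71,-99],[-71,-99],[-78,38],[-78,-6],[78,38],[78,-6]]
X=np.array([[*tray_pt([526.5,284.9],-13.86,*l),118] for l in L]);print(np.round(proj('wrist',X,j)))
im=cv2.imread('pics/w3.png')
for p in proj('wrist',X,j): cv2.circle(im,tuple(int(v) for v in p),3,(0,0,255),-1)
cv2.imwrite('pics/w3o.png',im)
```

```text
[[286. 108.]
 [529. 108.]
 [471. 382.]
 [285. 382.]
 [275. 209.]
 [275. 272.]
 [518. 209.]
 [504. 272.]]
```

View pics/w3o.png

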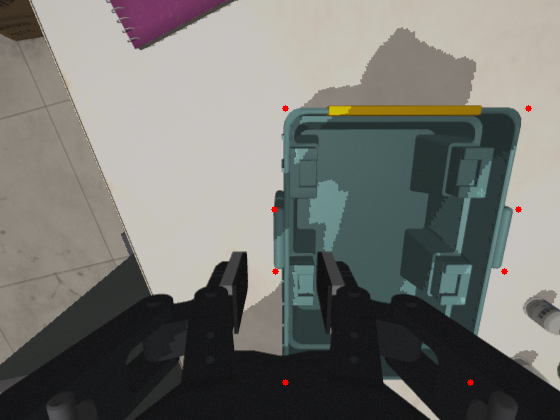

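Run:
```python
import cv2
im=cv2.imread('pics/w4.png')
cv2.imwrite('pics/w4c.png',cv2.resize(im[185:365,215:375],None,fx=4,fy=4,interpolation=cv2.INTER_CUBIC)[:600])
```

```text
(no output)
```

View pics/w4c.png

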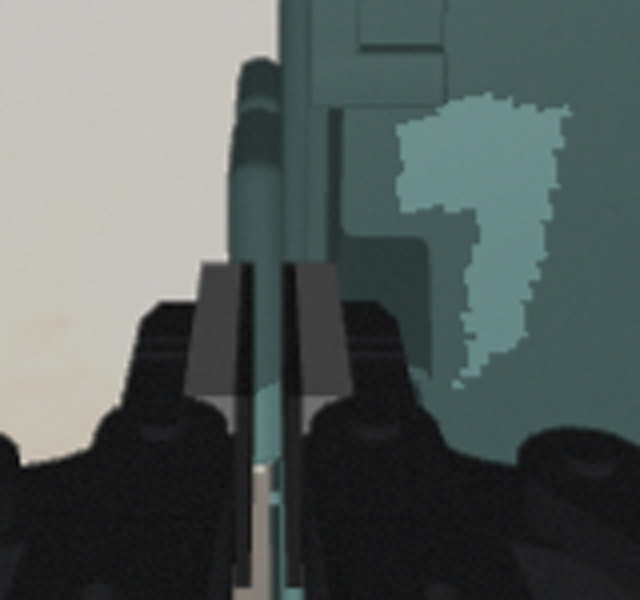

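{"method": "play_rows", "body": {
  "series": [
    {"tx":0,"ty":-0.25,"tz":0,"yaw":0},
    {"tx":0,"ty":-0.25,"tz":0,"yaw":0},
    {"tx":0,"ty":-0.25,"tz":0,"yaw":0},
    {"tx":0,"ty":0,"tz":0,"yaw":0},
    {"tx":0,"ty":0,"tz":0,"yaw":0}
  ]
}}

```text
time: 7.32
eef_pos: [457.9, 317.3, 139.3]
orientation: [[-0.24, -0.0, 0.971], [-0.971, -0.0, -0.24], [0.0, -1.0, -0.0]]
ft_force: [-0.3, 0.8, 1.1]
opening: 0.1
```

Run:
```python
from h import *
s=st();print(s['wrist_torque']);im=manip.camera('wrist');cv2.imwrite('pics/w5.png',im[:,:,::-1])
im=manip.camera('side');cv2.imwrite('pics/s5.png',cv2.resize(im[200:360,130:320,::-1],None,fx=3,fy=3))
```

```text
t 7.325 p [457.9 317.3 139.3] h -13.89 F [-0.3  0.8  1.1] op 0.1 j [-21.  35. -24. 103.  19.  47. -69.]
[-0.03754144  0.02709569  0.02914055]
```

View pics/w5.png

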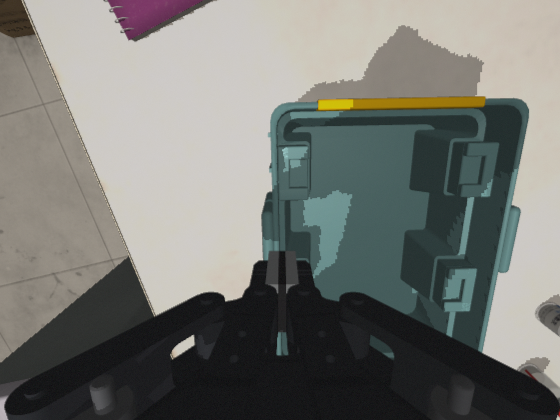

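View pics/s5.png

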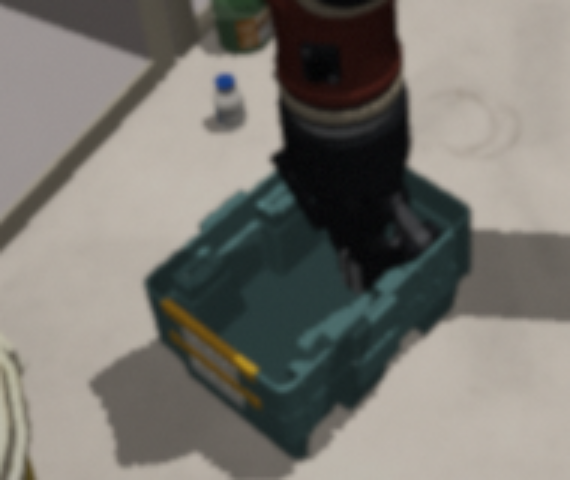

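Run:
```python
from h import *
s=st();p=np.array(s['eef_pos']);O=np.array(s['orientation'])
for c in ['side','top']:
    im=manip.camera(c)[:,:,::-1].copy()
    loc=[[0,19,0],[-11,19,0],[11,19,0],[0,0,0]]
    X=np.array([p+O@np.array(l) for l in loc])
    L=[[-71,99],[71,99],[71,-99],[-71,-99],[-78,38],[-78,-6],[78,38],[78,-6]]
    T=np.array([[*tray_pt([526.5,284.9],-13.86,*l),118] for l in L])
    f=5 if c=='side' else 6;o=(170,240) if c=='side' else (110,170)
    crop=cv2.resize(im[o[1]:o[1]+110,o[0]:o[0]+125],None,fx=f,fy=f,interpolation=cv2.INTER_CUBIC)
    for q,col in ((X,(0,0,255)),(T,(0,255,255))):
        for v in proj(c,q): cv2.circle(crop,tuple(int(a) for a in ((v-o)*f+f/2)),3,col,-1)
    cv2.imwrite(f'pics/{c}5o.png',crop[:600])
```

```text
t 7.425 p [457.9 317.2 139. ] h -13.89 F [-0.2  0.9  0. ] op 0.1 j [-21.  35. -24. 103.  19.  47. -69.]
```

View pics/side5o.png

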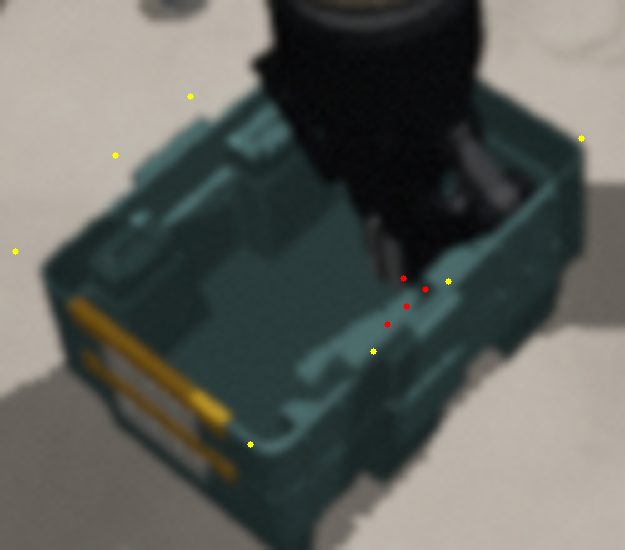

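View pics/top5o.png

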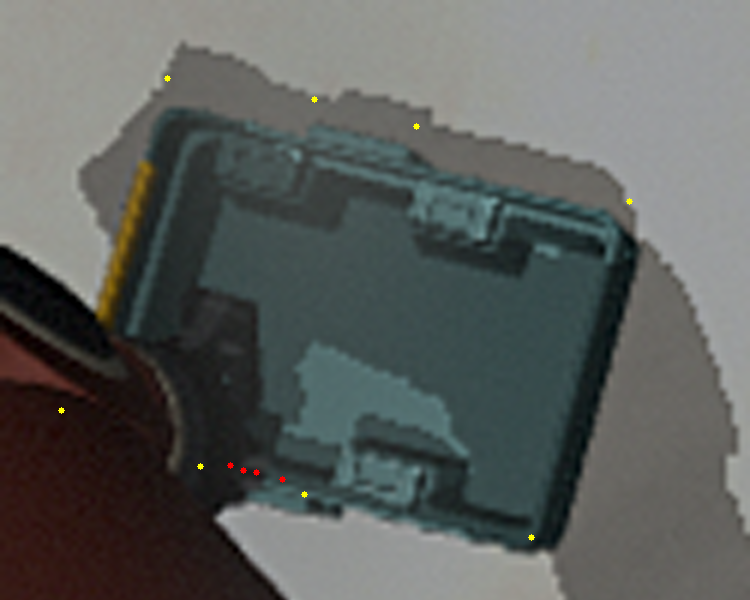

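Run:
```python
from h import *
print(manip.finger_overhang,[a for a in dir(manip) if not a.startswith('__')])
im=manip.camera('side')[:,:,::-1]
cv2.imwrite('pics/s6.png',cv2.resize(im[250:320,215:295],None,fx=8,fy=8,interpolation=cv2.INTER_CUBIC))
```

```text
19.0 ['IKError', 'camera', 'camera_info', 'finger_overhang', 'get_state', 'hand_in', 'recognise']
```

View pics/s6.png

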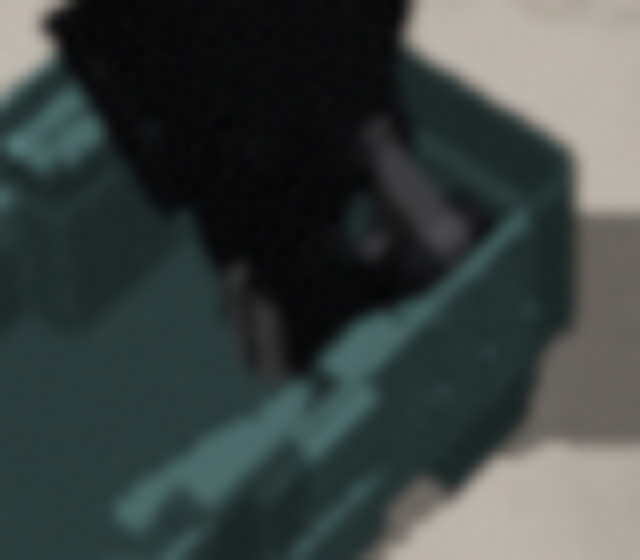

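{"method": "play_rows", "body": {
  "series": [
    {"tx":0,"ty":-0.8,"tz":0,"yaw":0},
    {"tx":0.4,"ty":-0.8,"tz":0.1,"yaw":0},
    {"tx":0.5,"ty":-0.8,"tz":0.1,"yaw":0},
    {"tx":0.5,"ty":-0.8,"tz":0.2,"yaw":0},
    {"tx":0.5,"ty":-0.8,"tz":0.2,"yaw":0},
    {"tx":0.4,"ty":-0.8,"tz":0.1,"yaw":0},
    {"tx":0,"ty":0,"tz":0,"yaw":0},
    {"tx":0,"ty":0,"tz":0,"yaw":0}
  ],
  "hand": 0.42
}}

```text
time: 8.57
eef_pos: [462.7, 221.5, 330.6]
orientation: [[-0.24, -0.001, 0.971], [-0.971, -0.0, -0.24], [0.001, -1.0, -0.001]]
ft_force: [-0.5, 0.1, -0.5]
opening: 35.8
```

Run:
```python
from h import *
import pickle
s=st();im=manip.camera('wrist')[:,:,::-1];pickle.dump(manip.camera_info('wrist'),open('w6.pkl','wb'));cv2.imwrite('pics/w6.png',im)
im=im[0:200,230:400]
cv2.imwrite('pics/w6c.png',cv2.resize(im,None,fx=3,fy=3,interpolation=cv2.INTER_CUBIC))
```

```text
t 8.575 p [462.7 221.5 330.6] h -13.86 F [-0.5  0.1 -0.5] op 35.8 j [ -8.  20. -29.  93.  10.  70. -52.]
```

View pics/w6c.png

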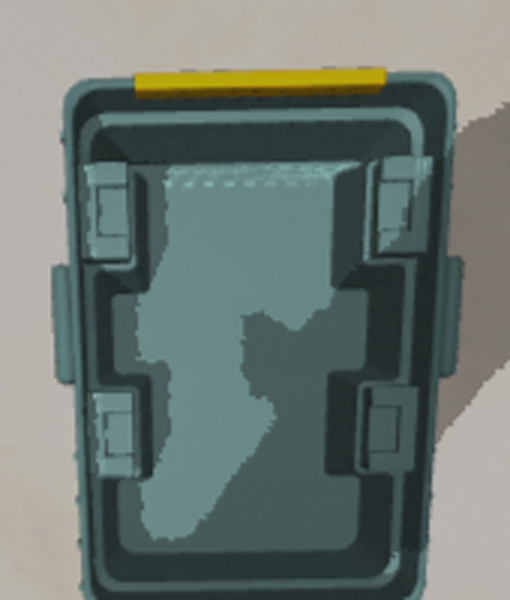

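View pics/w6.png

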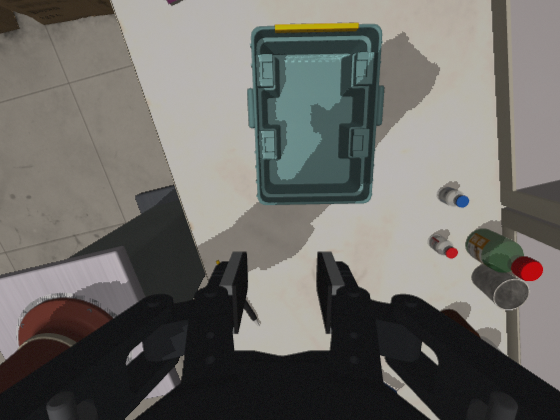

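```bash
sed -e 's/w2.pkl/w6.pkl/' -e 's#^P=.*#P=np.array([[63,79],[459,72],[424,608],[81,610],[52,266],[57,384]])/3+[230,0]#' fitw.py > fitw6.py; python3 fitw6.py
python3 - <<'E'
from h import *
import pickle
E
```

```text
[ 5.18027838e+02  2.87216555e+02 -2.25750152e-01  0.00000000e+00] -12.93453090633159 [-0.5 -0.7  1.1 -0.8  0.2  1.3  0.5  2.3 -0.7 -1.3 -0.5  0.2]
[ 5.18298486e+02  2.87635520e+02 -2.25411895e-01 -4.62141940e+00] -12.915150262140179 [ 0.   0.2 -0.2  0.1 -0.7  0.1  0.9  1.1 -0.1 -1.1  0.  -0.2]
```

Run:
```python
from h import *
g=tray_pt([518.2,287.5],-12.92,-72.8,18);print(g)
plan([*g,130],-12.92,6)
```

```text
[451.26768907 321.32167579]
[{"tx": -0.39, "ty": 0.83, "tz": -0.14, "yaw": -0.02}, {"tx": -0.39, "ty": 0.83, "tz": -0.14, "yaw": -0.02}, {"tx": -0.39, "ty": 0.83, "tz": -0.14, "yaw": -0.02}, {"tx": -0.39, "ty": 0.83, "tz": -0.14, "yaw": -0.02}, {"tx": -0.39, "ty": 0.83, "tz": -0.14, "yaw": -0.02}, {"tx": -0.39, "ty": 0.83, "tz": -0.14, "yaw": -0.02}]
end [451.5 320.5 131. ] -12.87
```

{"method": "play_rows", "body": {
  "series": [
    {"tx":-0.8,"ty":0.5,"tz":-0.28,"yaw":-0.12},
    {"tx":-0.8,"ty":0.8,"tz":-0.28,"yaw":0},
    {"tx":-0.74,"ty":0.9,"tz":-0.28,"yaw":0},
    {"tx":0,"ty":0.9,"tz":0,"yaw":0},
    {"tx":0,"ty":0.9,"tz":0,"yaw":0},
    {"tx":0,"ty":0.9,"tz":0,"yaw":0},
    {"tx":0,"ty":0,"tz":0,"yaw":0},
    {"tx":0,"ty":0,"tz":0,"yaw":0}
  ]
}}

```text
time: 9.62
eef_pos: [452.0, 321.2, 135.9]
orientation: [[-0.223, 0.0, 0.975], [-0.975, 0.001, -0.223], [-0.001, -1.0, 0.0]]
ft_force: [0.2, 0.4, -0.4]
opening: 36.3
```

Run:
```python
from h import *
s=st();im=manip.camera('side')[:,:,::-1]
cv2.imwrite('pics/s7.png',cv2.resize(im[240:330,205:295],None,fx=6,fy=6,interpolation=cv2.INTER_CUBIC))
im=manip.camera('wrist')[:,:,::-1];cv2.imwrite('pics/w7.png',im)
g=tray_pt([518.2,287.5],-12.92,-72.8,18)
plan([*g,90],-12.92,1)
```

```text
t 9.625 p [452.  321.2 135.9] h -12.88 F [ 0.2  0.4 -0.4] op 36.3 j [-21.  35. -25. 103.  20.  46. -69.]
[{"tx": 0.01, "ty": 1.17, "tz": -0.03, "yaw": 0.0}]
end [451.4 321.2  90. ] -12.91
```

View pics/s7.png

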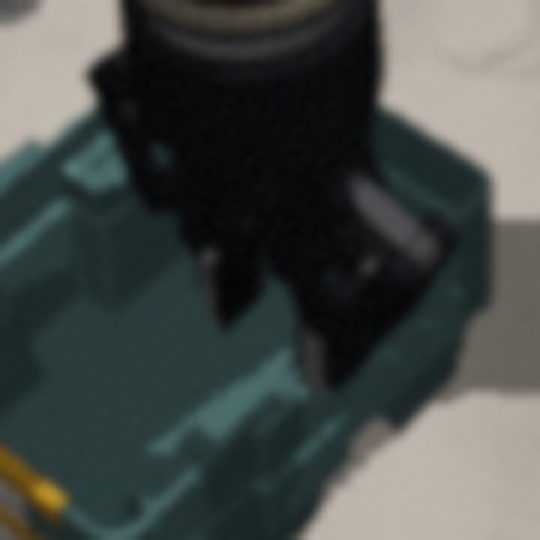

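View pics/w7.png

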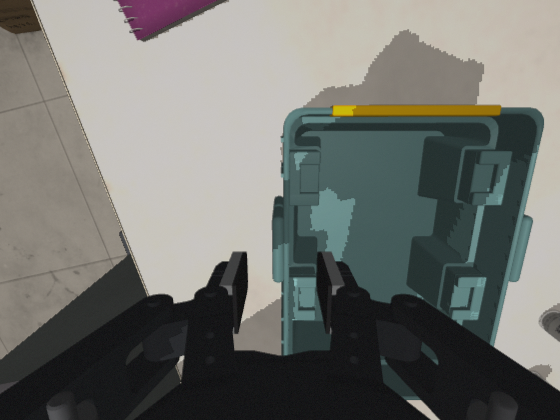

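{"method": "play_rows", "body": {
  "series": [
    {"tx":0,"ty":0.4,"tz":-0.03,"yaw":0},
    {"tx":0,"ty":0.3,"tz":0,"yaw":0},
    {"tx":0,"ty":0.2,"tz":0,"yaw":0},
    {"tx":0,"ty":0.1,"tz":0,"yaw":0}
  ]
}}

```text
time: 10.22
eef_pos: [450.6, 320.3, 94.5]
orientation: [[-0.224, -0.001, 0.975], [-0.975, -0.001, -0.224], [0.001, -1.0, -0.001]]
ft_force: [0.4, 0.7, 0.7]
opening: 35.7
```

{"method": "play_rows", "body": {
  "series": [
    {"tx":0,"ty":0.1,"tz":0,"yaw":0},
    {"tx":0,"ty":0.1,"tz":0,"yaw":0},
    {"tx":0,"ty":0,"tz":0,"yaw":0}
  ]
}}

```text
time: 10.6
eef_pos: [450.8, 320.4, 87.2]
orientation: [[-0.224, -0.0, 0.975], [-0.975, -0.0, -0.224], [0.0, -1.0, -0.0]]
ft_force: [-0.1, -0.6, 0.1]
opening: 35.9
```

Run:
```python
from h import *
s=st();im=manip.camera('wrist')[:,:,::-1];cv2.imwrite('pics/w8.png',cv2.resize(im[170:350,180:380],None,fx=3,fy=3,interpolation=cv2.INTER_CUBIC))
im=manip.camera('side')[:,:,::-1]
cv2.imwrite('pics/s8.png',cv2.resize(im[240:330,205:295],None,fx=6,fy=6,interpolation=cv2.INTER_CUBIC))
```

```text
t 10.6 p [450.8 320.4  87.2] h -12.93 F [-0.1 -0.6  0.1] op 35.9 j [-23.  38. -23. 106.  22.  40. -72.]
```

View pics/w8.png

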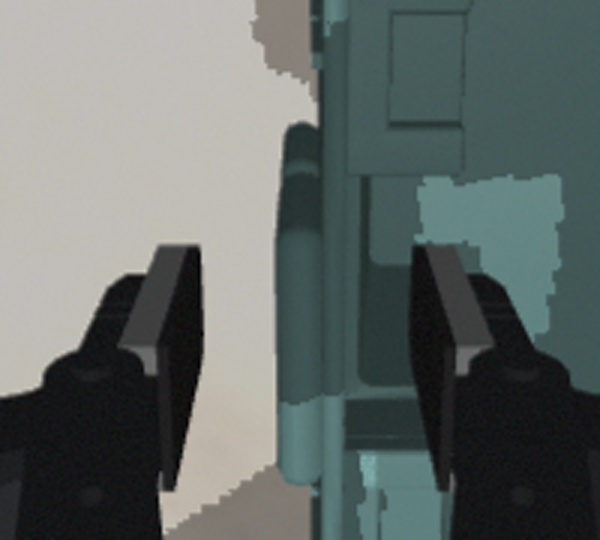

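View pics/s8.png

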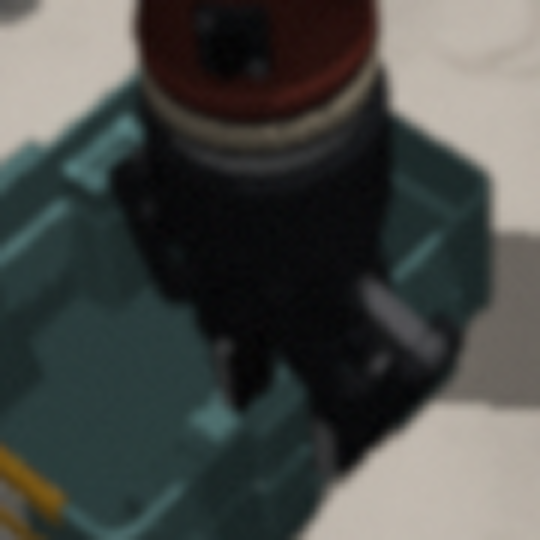

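{"method": "play_rows", "body": {
  "series": [
    {"tx":0,"ty":0.05,"tz":0,"yaw":0},
    {"tx":0,"ty":0,"tz":0,"yaw":0},
    {"tx":0,"ty":0,"tz":0,"yaw":0},
    {"tx":0,"ty":0,"tz":0,"yaw":0},
    {"tx":0,"ty":0,"tz":0,"yaw":0}
  ],
  "hand": 0,
  "grip_force": 80
}}

```text
time: 11.32
eef_pos: [451.1, 320.6, 85.5]
orientation: [[-0.224, 0.001, 0.975], [-0.975, 0.0, -0.224], [-0.0, -1.0, 0.0]]
ft_force: [0.9, 0.4, 1.2]
opening: 9.0
```

{"method": "play_rows", "body": {
  "series": [
    {"tx":0,"ty":-0.1,"tz":0,"yaw":0},
    {"tx":0,"ty":-0.15,"tz":0,"yaw":0},
    {"tx":0,"ty":-0.15,"tz":0,"yaw":0},
    {"tx":0,"ty":0,"tz":0,"yaw":0}
  ]
}}

```text
time: 11.82
eef_pos: [450.9, 320.8, 102.0]
orientation: [[-0.224, 0.001, 0.975], [-0.975, 0.001, -0.224], [-0.001, -1.0, 0.0]]
ft_force: [0.3, 0.4, -1.5]
opening: 8.8
```

Run:
```python
from h import *
s=st();im=manip.camera('wrist')[:,:,::-1];cv2.imwrite('pics/w9.png',im)
im=manip.camera('side')[:,:,::-1]
cv2.imwrite('pics/s9.png',cv2.resize(im[220:340,150:310],None,fx=4,fy=4,interpolation=cv2.INTER_CUBIC))
```

```text
t 11.825 p [450.9 320.8 102. ] h -12.93 F [ 0.3  0.4 -1.5] op 8.8 j [-22.  37. -24. 105.  21.  42. -71.]
```

View pics/w9.png

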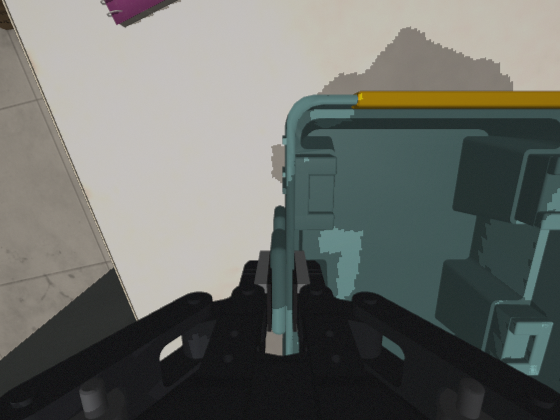

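View pics/s9.png

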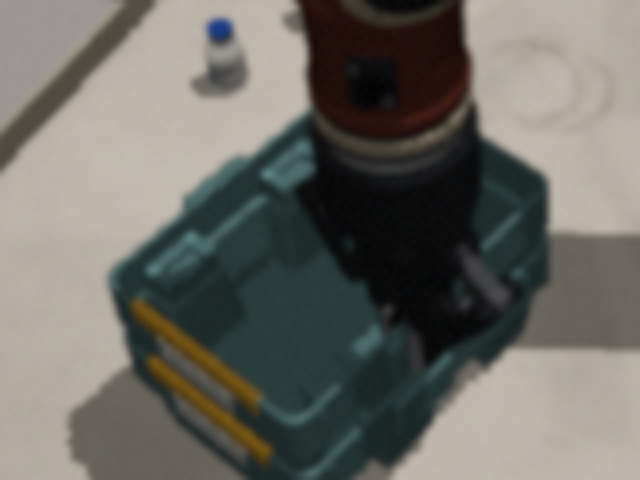

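{"method": "play_rows", "body": {
  "series": [
    {"tx":0,"ty":-0.3,"tz":0,"yaw":0},
    {"tx":0,"ty":-0.5,"tz":0,"yaw":0},
    {"tx":0,"ty":-0.5,"tz":0,"yaw":0},
    {"tx":0,"ty":-0.4,"tz":0,"yaw":0},
    {"tx":0,"ty":-0.2,"tz":0,"yaw":0}
  ]
}}

```text
time: 12.55
eef_pos: [451.1, 320.8, 178.6]
orientation: [[-0.224, 0.001, 0.975], [-0.975, 0.001, -0.224], [-0.001, -1.0, 0.001]]
ft_force: [-0.2, -0.2, -2.6]
opening: 9.0
```

Run:
```python
from h import *
s=st();p=s['eef_pos']
plan([450.9+12,320.8-262,p[2]],-12.93,10)
```

```text
t 12.55 p [451.1 320.8 178.6] h -12.93 F [-0.2 -0.2 -2.6] op 9.0 j [-20.  32. -27. 101.  18.  52. -68.]
[{"tx": 0.63, "ty": 0.0, "tz": 0.18, "yaw": -0.0}, {"tx": 0.63, "ty": 0.0, "tz": 0.18, "yaw": -0.0}, {"tx": 0.63, "ty": 0.0, "tz": 0.18, "yaw": -0.0}, {"tx": 0.63, "ty": 0.0, "tz": 0.18, "yaw": -0.0}, {"tx": 0.63, "ty": 0.0, "tz": 0.18, "yaw": -0.0}, {"tx": 0.63, "ty": 0.0, "tz": 0.18, "yaw": -0.0}, {"tx": 0.63, "ty": 0.0, "tz": 0.18, "yaw": -0.0}, {"tx": 0.63, "ty": 0.0, "tz": 0.18, "yaw": -0.0}, {"tx": 0.63, "ty": 0.0, "tz": 0.18, "yaw": -0.0}, {"tx": 0.63, "ty": 0.0, "tz": 0.18, "yaw": -0.0}]
end [464.9  59.1 178.6] -12.93
```

{"method": "play_rows", "body": {
  "series": [
    {"tx":0.4,"ty":0,"tz":0.1,"yaw":0},
    {"tx":0.6,"ty":0,"tz":0.2,"yaw":0},
    {"tx":0.7,"ty":0,"tz":0.2,"yaw":0},
    {"tx":0.8,"ty":0,"tz":0.2,"yaw":0},
    {"tx":0.8,"ty":0,"tz":0.2,"yaw":0},
    {"tx":0.8,"ty":0,"tz":0.2,"yaw":0},
    {"tx":0.8,"ty":0.2,"tz":0.2,"yaw":0},
    {"tx":0.7,"ty":0.4,"tz":0.2,"yaw":0},
    {"tx":0.5,"ty":0.6,"tz":0.2,"yaw":0},
    {"tx":0.2,"ty":0.6,"tz":0.1,"yaw":0}
  ]
}}

```text
time: 13.8
eef_pos: [463.6, 55.1, 104.1]
orientation: [[-0.228, -0.002, 0.974], [-0.974, -0.002, -0.228], [0.003, -1.0, -0.002]]
ft_force: [1.2, 1.1, -1.7]
opening: 8.8
```

{"method": "play_rows", "body": {
  "series": [
    {"tx":0,"ty":0.4,"tz":0,"yaw":0},
    {"tx":0,"ty":0.3,"tz":0,"yaw":0},
    {"tx":0,"ty":0.2,"tz":0,"yaw":0},
    {"tx":0,"ty":0,"tz":0,"yaw":0},
    {"tx":0,"ty":0,"tz":0,"yaw":0}
  ]
}}

```text
time: 14.42
eef_pos: [465.0, 59.0, 69.8]
orientation: [[-0.223, 0.001, 0.975], [-0.975, 0.0, -0.223], [-0.0, -1.0, 0.001]]
ft_force: [0.2, 0.1, -2.9]
opening: 9.0
```

Run:
```python
from h import *
s=st();im=manip.camera('side')[:,:,::-1]
cv2.imwrite('pics/s10.png',cv2.resize(im[140:300,150:400],None,fx=3,fy=3,interpolation=cv2.INTER_CUBIC))
```

```text
t 14.425 p [465.   59.   69.8] h -12.91 F [ 0.2  0.1 -2.9] op 9.0 j [  4.  35. -21. 120.  24.  30. -48.]
```

View pics/s10.png

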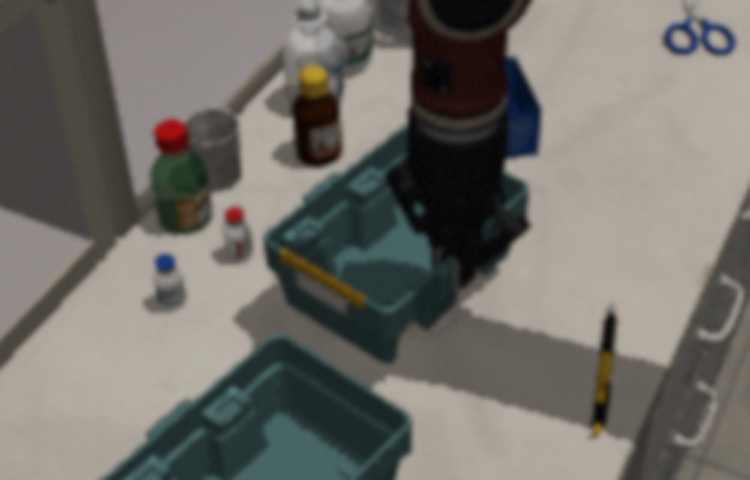

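{"method": "play_rows", "body": {
  "series": [
    {"tx":0,"ty":0.2,"tz":0,"yaw":0},
    {"tx":0,"ty":0.12,"tz":0,"yaw":0},
    {"tx":0,"ty":0.06,"tz":0,"yaw":0},
    {"tx":0,"ty":0.03,"tz":0,"yaw":0},
    {"tx":0,"ty":0,"tz":0,"yaw":0}
  ]
}}

```text
time: 15.1
eef_pos: [464.7, 58.8, 52.9]
orientation: [[-0.224, 0.0, 0.975], [-0.975, 0.0, -0.224], [-0.0, -1.0, 0.0]]
ft_force: [0.7, 0.4, -2.5]
opening: 8.6
```

{"method": "play_rows", "body": {
  "series": [
    {"tx":0,"ty":0.03,"tz":0,"yaw":0},
    {"tx":0,"ty":0.03,"tz":0,"yaw":0},
    {"tx":0,"ty":0,"tz":0,"yaw":0}
  ]
}}

```text
time: 15.48
eef_pos: [464.8, 58.9, 52.3]
orientation: [[-0.224, 0.001, 0.975], [-0.975, -0.001, -0.224], [0.0, -1.0, 0.002]]
ft_force: [-4.5, -1.0, 13.2]
opening: 8.8
```

{"method": "play_rows", "body": {
  "series": [
    {"tx":0,"ty":0,"tz":0,"yaw":0},
    {"tx":0,"ty":0,"tz":0,"yaw":0},
    {"tx":0,"ty":0,"tz":0,"yaw":0},
    {"tx":0,"ty":-0.6,"tz":0,"yaw":0},
    {"tx":0,"ty":-0.8,"tz":0,"yaw":0},
    {"tx":0,"ty":-0.8,"tz":0,"yaw":0},
    {"tx":0,"ty":-0.9,"tz":0,"yaw":0},
    {"tx":0,"ty":-0.9,"tz":0,"yaw":0}
  ],
  "hand": 0.42
}}

```text
time: 16.48
eef_pos: [464.4, 58.6, 211.5]
orientation: [[-0.224, -0.001, 0.975], [-0.975, 0.0, -0.224], [0.0, -1.0, -0.001]]
ft_force: [0.9, 0.1, -0.6]
opening: 35.9
```

Run:
```python
from h import *
s=st()
for c in ['top','side']:
    cv2.imwrite(f'pics/{c}11.png',manip.camera(c)[:,:,::-1])
c=np.mean([[578,-258],[548,-281],[488,-200],[517,-177]],0);print(c)
q=plan([560,-160,260],-12.9-22,7)
```

```text
t 16.475 p [464.4  58.6 211.5] h -12.93 F [ 0.9  0.1 -0.6] op 35.9 j [ 12.  22. -30. 111.  14.  50. -38.]
[ 532.75 -229.  ]
[{"tx": 0.69, "ty": -0.16, "tz": 0.5, "yaw": 0.39}, {"tx": 0.66, "ty": -0.16, "tz": 0.54, "yaw": 0.39}, {"tx": 0.63, "ty": -0.16, "tz": 0.57, "yaw": 0.39}, {"tx": 0.6, "ty": -0.16, "tz": 0.6, "yaw": 0.39}, {"tx": 0.57, "ty": -0.16, "tz": 0.64, "yaw": 0.39}, {"tx": 0.53, "ty": -0.16, "tz": 0.67, "yaw": 0.39}, {"tx": 0.49, "ty": -0.16, "tz": 0.69, "yaw": 0.39}]
end [ 560.1 -159.9  258.6] -34.78
```

View pics/side11.png

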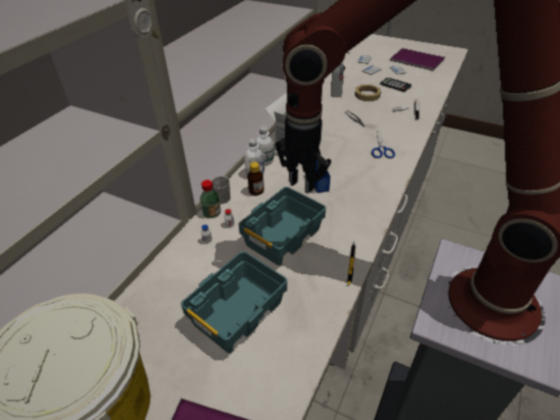

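View pics/top11.png

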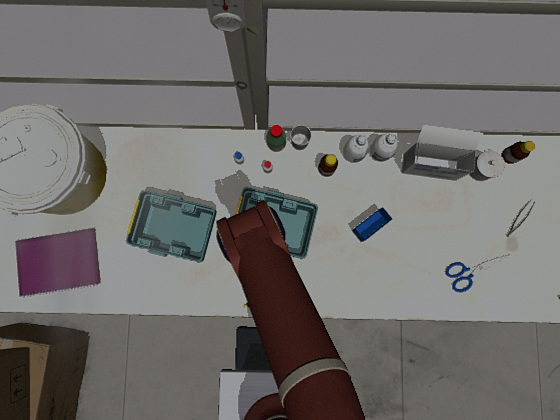

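Run:
```python
from h import *
q=plan([535,-229,250],37.2,8)
```

```text
[{"tx": 0.83, "ty": -0.11, "tz": 0.41, "yaw": -0.78}, {"tx": 0.87, "ty": -0.11, "tz": 0.32, "yaw": -0.78}, {"tx": 0.9, "ty": -0.11, "tz": 0.22, "yaw": -0.78}, {"tx": 0.92, "ty": -0.11, "tz": 0.12, "yaw": -0.78}, {"tx": 0.93, "ty": -0.11, "tz": 0.02, "yaw": -0.78}, {"tx": 0.92, "ty": -0.11, "tz": -0.08, "yaw": -0.78}, {"tx": 0.91, "ty": -0.11, "tz": -0.18, "yaw": -0.78}, {"tx": 0.88, "ty": -0.11, "tz": -0.28, "yaw": -0.78}]
end [ 535.2 -229.   249. ] 36.98
```

{"method": "play_rows", "body": {
  "series": [
    {"tx":0.8,"ty":-0.1,"tz":0.4,"yaw":-0.78},
    {"tx":0.9,"ty":-0.1,"tz":0.3,"yaw":-0.78},
    {"tx":0.9,"ty":-0.1,"tz":0.2,"yaw":-0.78},
    {"tx":0.9,"ty":-0.1,"tz":0.1,"yaw":-0.78},
    {"tx":0.95,"ty":-0.1,"tz":0,"yaw":-0.78},
    {"tx":0.9,"ty":-0.1,"tz":-0.1,"yaw":-0.78},
    {"tx":0.9,"ty":-0.1,"tz":-0.2,"yaw":-0.78},
    {"tx":0.9,"ty":-0.1,"tz":-0.3,"yaw":-0.78},
    {"tx":0,"ty":0,"tz":0,"yaw":0},
    {"tx":0,"ty":0,"tz":0,"yaw":0}
  ],
  "hand": 0.8
}}

```text
time: 17.82
eef_pos: [526.8, -229.4, 241.4]
orientation: [[0.602, -0.002, 0.799], [-0.799, 0.002, 0.602], [-0.003, -1.0, -0.0]]
ft_force: [-0.4, 0.0, -0.3]
opening: 67.8
```

Run:
```python
from h import *
import pickle
s=st();im=manip.camera('wrist')[:,:,::-1];cv2.imwrite('pics/w12.png',im);pickle.dump(manip.camera_info('wrist'),open('w12.pkl','wb'))
```

```text
t 17.825 p [ 526.8 -229.4  241.4] h 37.0 F [-0.4  0.  -0.3] op 67.8 j [ 46.  32. -40.  92.  23.  64.  37.]
```

View pics/w12.png

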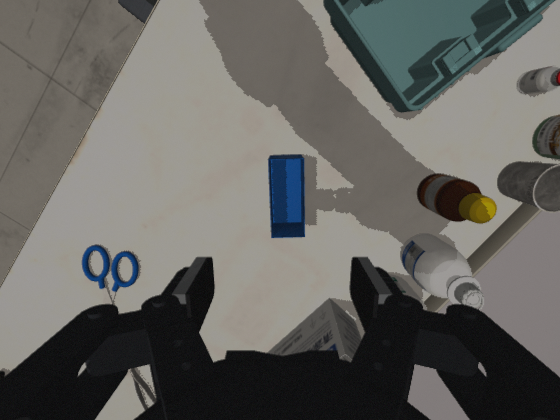

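Run:
```python
from h import *
import pickle
from scipy.optimize import least_squares
i=pickle.load(open('w12.pkl','rb'))
im=cv2.imread('pics/w12.png');cv2.imwrite('pics/w12c.png',cv2.resize(im[145:250,255:320],None,fx=5,fy=5,interpolation=cv2.INTER_CUBIC))
hsv=cv2.cvtColor(im,cv2.COLOR_BGR2HSV);m=cv2.inRange(hsv,(100,120,20),(130,255,255));m[:,:240]=0;m[:,340:]=0;m[260:]=0
ys,xs=np.nonzero(m);print(xs.min(),xs.max(),ys.min(),ys.max(),[(xs[ys==y].min(),xs[ys==y].max()) for y in (158,170,190,210,230,236)])
```

```text
269 304 155 237 [(np.int64(270), np.int64(303)), (np.int64(269), np.int64(303)), (np.int64(270), np.int64(303)), (np.int64(271), np.int64(304)), (np.int64(272), np.int64(304)), (np.int64(272), np.int64(304))]
```

View pics/w12c.png

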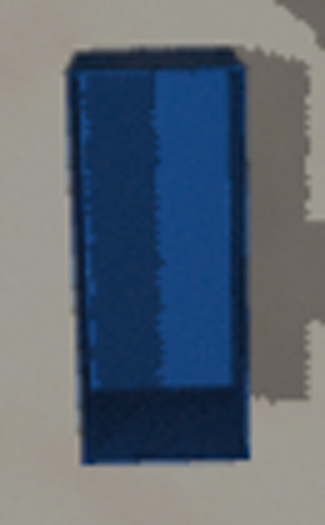

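Run:
```python
from h import *
import pickle
from scipy.optimize import least_squares
i=pickle.load(open('w12.pkl','rb'))
P=np.array([[67,66],[246,66],[250,463],[83,463]])/5+[255,145]
W=np.array([unproj('wrist',[p[1],p[0]],58,i) for p in P]);print(W.round(1))
print(np.linalg.norm(W[0]-W[1]),np.linalg.norm(W[1]-W[2]),W.mean(0))
l=(W[3]+W[2]-W[0]-W[1])/2;print('long heading',np.degrees(np.arctan2(l[1],l[0])))
x=W[1]+W[2]-W[0]-W[3];print('short heading',np.degrees(np.arctan2(x[1],x[0])))
c=W.mean(0);h=np.degrees(np.arctan2(l[1],l[0]))+90
plan([c[0],c[1],80],h,6)
```

```text
[[ 491.6 -206.6   58. ]
 [ 523.1 -182.8   58. ]
 [ 581.4 -255.2   58. ]
 [ 549.8 -279.    58. ]]
39.385539793532935 92.93258935328649 [ 536.45429402 -230.90589331   58.        ]
long heading -51.20228601695092
short heading 37.08691692546005
[{"tx": 0.03, "ty": 0.67, "tz": 0.03, "yaw": -0.04}, {"tx": 0.03, "ty": 0.67, "tz": 0.03, "yaw": -0.04}, {"tx": 0.03, "ty": 0.67, "tz": 0.03, "yaw": -0.04}, {"tx": 0.03, "ty": 0.67, "tz": 0.03, "yaw": -0.04}, {"tx": 0.03, "ty": 0.67, "tz": 0.03, "yaw": -0.04}, {"tx": 0.03, "ty": 0.67, "tz": 0.03, "yaw": -0.04}]
end [ 537. -230.   81.] 39.01
```

{"method": "play_rows", "body": {
  "series": [
    {"tx":0.03,"ty":0.7,"tz":0.05,"yaw":-0.1},
    {"tx":0.03,"ty":0.9,"tz":0.05,"yaw":-0.1},
    {"tx":0.03,"ty":0.9,"tz":0.03,"yaw":0},
    {"tx":0.03,"ty":0.9,"tz":0.02,"yaw":0},
    {"tx":0.03,"ty":0.7,"tz":0.02,"yaw":0},
    {"tx":0,"ty":0.4,"tz":0,"yaw":0},
    {"tx":0,"ty":0,"tz":0,"yaw":0},
    {"tx":0,"ty":0,"tz":0,"yaw":0}
  ],
  "hand": 0.8
}}

```text
time: 18.88
eef_pos: [537.3, -230.6, 63.7]
orientation: [[0.624, 0.002, 0.781], [-0.781, -0.0, 0.624], [0.002, -1.0, 0.001]]
ft_force: [0.8, -0.3, 0.7]
opening: 68.1
```

Run:
```python
from h import *
s=st();im=manip.camera('wrist')[:,:,::-1];cv2.imwrite('pics/w13.png',im)
plan([536.5,-230.9,23],38.5,1)
```

```text
t 18.875 p [ 537.3 -230.6   63.7] h 38.62 F [ 0.8 -0.3  0.7] op 68.1 j [ 41.  45. -33. 101.  33.  44.  29.]
[{"tx": -0.01, "ty": 1.02, "tz": -0.02, "yaw": 0.01}]
end [ 536.5 -231.    23.1] 38.52
```

View pics/w13.png

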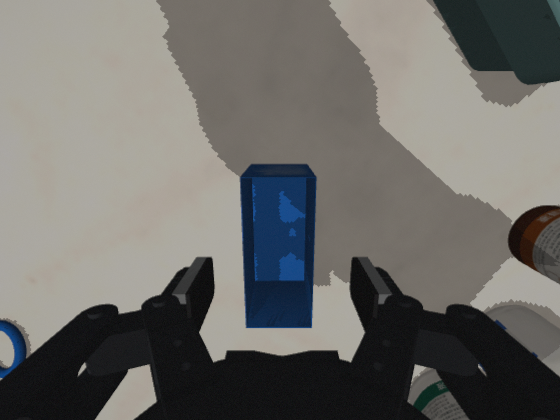

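{"method": "play_rows", "body": {
  "series": [
    {"tx":0,"ty":0.5,"tz":-0.02,"yaw":0},
    {"tx":0,"ty":0.3,"tz":0,"yaw":0},
    {"tx":0,"ty":0.2,"tz":0,"yaw":0},
    {"tx":0,"ty":0.05,"tz":0,"yaw":0},
    {"tx":0,"ty":0,"tz":0,"yaw":0}
  ]
}}

```text
time: 19.55
eef_pos: [536.0, -231.4, 20.8]
orientation: [[0.624, 0.001, 0.782], [-0.782, 0.0, 0.624], [0.0, -1.0, 0.0]]
ft_force: [-0.1, 0.8, -0.7]
opening: 68.1
```

{"method": "play_rows", "body": {
  "series": [
    {"tx":0,"ty":0,"tz":0,"yaw":0},
    {"tx":0,"ty":0,"tz":0,"yaw":0},
    {"tx":0,"ty":0,"tz":0,"yaw":0},
    {"tx":0,"ty":0,"tz":0,"yaw":0}
  ],
  "hand": 0.2,
  "grip_force": 25
}}

```text
time: 20.05
eef_pos: [536.2, -231.5, 21.0]
orientation: [[0.624, 0.001, 0.782], [-0.782, -0.0, 0.624], [0.001, -1.0, 0.001]]
ft_force: [0.1, -0.2, 3.9]
opening: 40.7
```

Run:
```python
from h import *
s=st();im=manip.camera('wrist')[:,:,::-1];cv2.imwrite('pics/w14.png',im)
```

```text
t 20.05 p [ 536.2 -231.5   21. ] h 38.59 F [ 0.1 -0.2  3.9] op 40.7 j [ 40.  48. -30. 103.  36.  39.  27.]
```

View pics/w14.png

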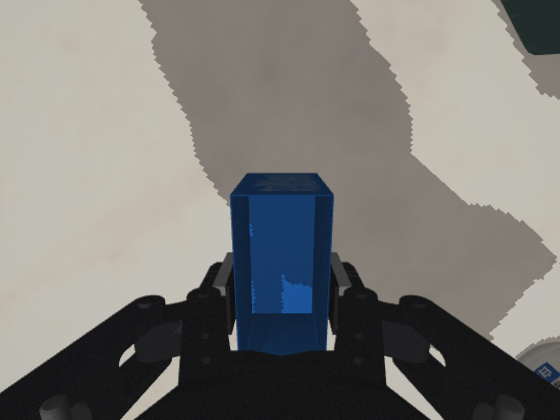

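Run:
```python
from h import *
q=plan([462,205,330],-12.9,12,([536.2,-231.5,140],38.59))
```

```text
[{"tx": -0.81, "ty": -0.4, "tz": 0.45, "yaw": 0.54}, {"tx": -0.84, "ty": -0.4, "tz": 0.38, "yaw": 0.54}, {"tx": -0.87, "ty": -0.4, "tz": 0.32, "yaw": 0.54}, {"tx": -0.89, "ty": -0.4, "tz": 0.25, "yaw": 0.54}, {"tx": -0.9, "ty": -0.4, "tz": 0.19, "yaw": 0.54}, {"tx": -0.91, "ty": -0.4, "tz": 0.12, "yaw": 0.54}, {"tx": -0.92, "ty": -0.4, "tz": 0.05, "yaw": 0.54}, {"tx": -0.92, "ty": -0.4, "tz": -0.02, "yaw": 0.54}, {"tx": -0.92, "ty": -0.4, "tz": -0.09, "yaw": 0.54}, {"tx": -0.91, "ty": -0.4, "tz": -0.16, "yaw": 0.54}]
[{"tx": -0.89, "ty": -0.4, "tz": -0.23, "yaw": 0.54}, {"tx": -0.87, "ty": -0.4, "tz": -0.29, "yaw": 0.54}]
end [462.  204.8 332. ] -13.25
```

{"method": "play_rows", "body": {
  "series": [
    {"tx":0,"ty":-0.2,"tz":0,"yaw":0},
    {"tx":0,"ty":-0.5,"tz":0,"yaw":0},
    {"tx":0,"ty":-0.8,"tz":0,"yaw":0},
    {"tx":0,"ty":-0.9,"tz":0,"yaw":0},
    {"tx":0,"ty":-0.7,"tz":0,"yaw":0}
  ]
}}

```text
time: 20.72
eef_pos: [535.7, -231.3, 146.0]
orientation: [[0.624, 0.0, 0.782], [-0.782, -0.0, 0.624], [0.0, -1.0, 0.0]]
ft_force: [0.5, 0.7, 0.3]
opening: 41.5
```

{"method": "play_rows", "body": {
  "series": [
    {"tx":-0.8,"ty":-0.4,"tz":0.45,"yaw":0.54},
    {"tx":-0.85,"ty":-0.4,"tz":0.4,"yaw":0.54},
    {"tx":-0.87,"ty":-0.4,"tz":0.3,"yaw":0.54},
    {"tx":-0.89,"ty":-0.4,"tz":0.25,"yaw":0.54},
    {"tx":-0.9,"ty":-0.4,"tz":0.2,"yaw":0.54},
    {"tx":-0.9,"ty":-0.4,"tz":0.12,"yaw":0.54},
    {"tx":-0.92,"ty":-0.4,"tz":0.05,"yaw":0.54},
    {"tx":-0.92,"ty":-0.4,"tz":-0.02,"yaw":0.54},
    {"tx":-0.92,"ty":-0.4,"tz":-0.1,"yaw":0.54},
    {"tx":-0.9,"ty":-0.4,"tz":-0.16,"yaw":0.54}
  ]
}}

```text
time: 21.98
eef_pos: [473.0, 133.0, 305.1]
orientation: [[-0.082, -0.0, 0.997], [-0.997, -0.0, -0.082], [0.0, -1.0, -0.0]]
ft_force: [0.7, -0.5, 0.3]
opening: 41.2
```

{"method": "play_rows", "body": {
  "series": [
    {"tx":-0.9,"ty":-0.4,"tz":-0.23,"yaw":0.54},
    {"tx":-0.87,"ty":-0.2,"tz":-0.3,"yaw":0.5},
    {"tx":0,"ty":0,"tz":0,"yaw":0},
    {"tx":0,"ty":0,"tz":0,"yaw":0}
  ]
}}

```text
time: 22.48
eef_pos: [461.0, 203.8, 328.2]
orientation: [[-0.224, -0.001, 0.975], [-0.975, -0.001, -0.224], [0.002, -1.0, -0.0]]
ft_force: [0.1, -0.6, -0.5]
opening: 41.2
```

Run:
```python
from h import *
import pickle
s=st();im=manip.camera('wrist')[:,:,::-1];pickle.dump(manip.camera_info('wrist'),open('w15.pkl','wb'));cv2.imwrite('pics/w15.png',im)
im=im[0:200,230:400]
cv2.imwrite('pics/w15c.png',cv2.resize(im,None,fx=3,fy=3,interpolation=cv2.INTER_CUBIC))
```

```text
t 22.475 p [461.  203.8 328.2] h -12.93 F [ 0.1 -0.6 -0.5] op 41.2 j [ -2.  19. -33.  95.  11.  69. -51.]
```

View pics/w15.png

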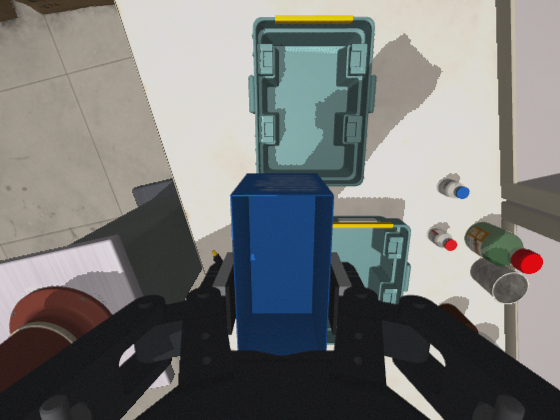

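View pics/w15c.png

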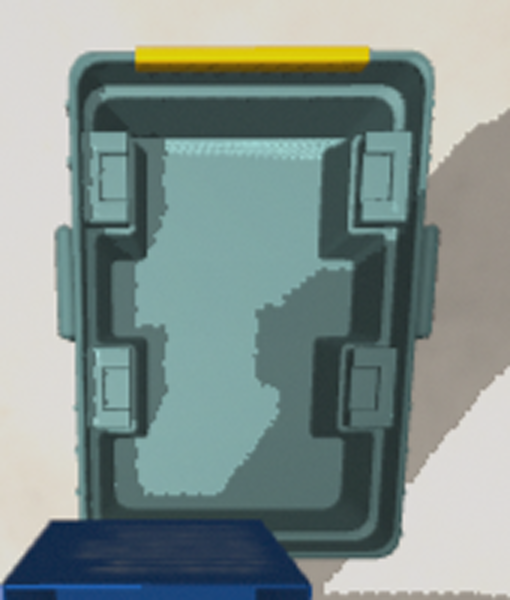

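```bash
cat > fit15.py <<'E'
from h import *
import pickle,sys
from scipy.optimize import least_squares
i=pickle.load(open('w15.pkl','rb'))
P=np.array([[69,52],[435,50],[403,559],[56,228],[60,338],[438,228],[429,336]])/3+[230,0]
L=np.array([[-71,99,85],[71,99,85],[71,-99,85],[-78,38,85],[-78,-6,85],[78,38,85],[78,-6,85]])
def w(p,L):
    c,s=np.cos(p[2]),np.sin(p[2]);return np.c_[L[:,0]*c-L[:,1]*s+p[0],L[:,0]*s+L[:,1]*c+p[1],L[:,2]+p[3]]
for free in (0,1):
    f=lambda p:(proj('wrist',w(np.r_[p[:3],p[3]*free],L),i)-P).ravel()
    r=least_squares(f,[523,283,-.24,0]);print(r.x,np.degrees(r.x[2]),np.round(r.fun,1))
E
python3 fit15.py
python3 - <<'E'
from h import *
g=tray_pt([516.5,286.5],-12.9,0,14);print(g)
E
```

```text
[ 5.18012205e+02  2.85931078e+02 -2.21781090e-01  0.00000000e+00] -12.70712045362185 [-1.   0.1  0.7 -0.  -0.8  0.5 -0.9 -0.7 -0.9  1.1  1.4 -1.5  1.5  1.1]
[ 5.18625884e+02  2.86471929e+02 -2.21883274e-01 -4.20871195e+00] -12.712975157730186 [-0.3  0.7  0.1  0.6 -1.2 -0.6 -0.1 -0.7 -0.2  0.7  0.8 -1.5  0.9  0.7]
[519.62550162 300.14665672]
```

Run:
```python
from h import *
g=tray_pt([518.3,286.2],-12.7,0,17);print(g)
plan([*g,140],-12.75,6)
```

```text
[522.03738547 302.78408725]
[{"tx": -0.46, "ty": 0.78, "tz": 0.15, "yaw": -0.01}, {"tx": -0.46, "ty": 0.78, "tz": 0.15, "yaw": -0.01}, {"tx": -0.46, "ty": 0.78, "tz": 0.15, "yaw": -0.01}, {"tx": -0.46, "ty": 0.78, "tz": 0.16, "yaw": -0.01}, {"tx": -0.46, "ty": 0.78, "tz": 0.16, "yaw": -0.01}, {"tx": -0.46, "ty": 0.78, "tz": 0.16, "yaw": -0.01}]
end [522.  302.7 140.9] -12.53
```

{"method": "play_rows", "body": {
  "series": [
    {"tx":-0.9,"ty":0.5,"tz":0.3,"yaw":-0.02},
    {"tx":-0.95,"ty":0.7,"tz":0.32,"yaw":0},
    {"tx":-0.9,"ty":0.9,"tz":0.3,"yaw":0},
    {"tx":0,"ty":0.9,"tz":0,"yaw":0},
    {"tx":0,"ty":0.9,"tz":0,"yaw":0},
    {"tx":0,"ty":0.7,"tz":0,"yaw":0},
    {"tx":0,"ty":0,"tz":0,"yaw":0},
    {"tx":0,"ty":0,"tz":0,"yaw":0}
  ]
}}

```text
time: 23.52
eef_pos: [522.5, 303.5, 145.5]
orientation: [[-0.222, 0.001, 0.975], [-0.975, 0.001, -0.222], [-0.001, -1.0, 0.001]]
ft_force: [0.4, -0.2, -0.1]
opening: 41.1
```

Run:
```python
from h import *
s=st();im=manip.camera('wrist')[:,:,::-1];cv2.imwrite('pics/w16.png',im)
im=manip.camera('side')[:,:,::-1]
cv2.imwrite('pics/s16.png',cv2.resize(im[220:360,150:310],None,fx=4,fy=4,interpolation=cv2.INTER_CUBIC))
g=tray_pt([518.3,286.2],-12.7,0,17)
plan([*g,32],-12.7,1)
```

```text
t 23.525 p [522.5 303.5 145.5] h -12.85 F [ 0.4 -0.2 -0.1] op 41.1 j [-15.  38. -29.  94.  22.  53. -65.]
[{"tx": 0.04, "ty": 2.86, "tz": -0.0, "yaw": -0.01}]
end [522.2 302.6  31.8] -12.73
```

View pics/w16.png

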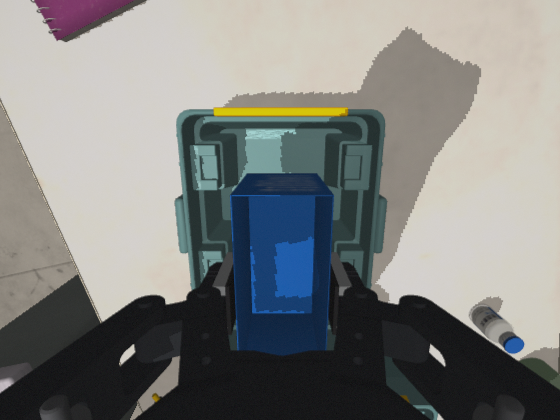

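View pics/s16.png

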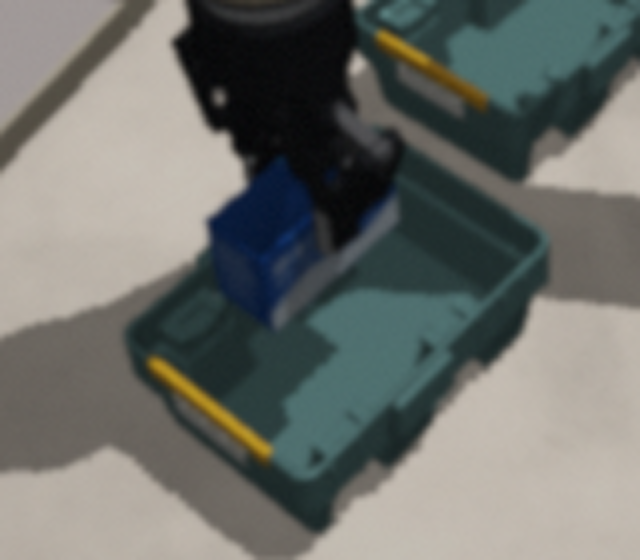

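{"method": "play_rows", "body": {
  "series": [
    {"tx":0.02,"ty":0.6,"tz":0,"yaw":0},
    {"tx":0,"ty":0.7,"tz":0,"yaw":0},
    {"tx":0,"ty":0.6,"tz":0,"yaw":0},
    {"tx":0,"ty":0.4,"tz":0,"yaw":0},
    {"tx":0,"ty":0.3,"tz":0,"yaw":0},
    {"tx":0,"ty":0.2,"tz":0,"yaw":0},
    {"tx":0,"ty":0,"tz":0,"yaw":0}
  ]
}}

```text
time: 24.5
eef_pos: [521.3, 303.0, 32.4]
orientation: [[-0.221, -0.0, 0.975], [-0.975, -0.0, -0.221], [0.0, -1.0, -0.0]]
ft_force: [-1.0, 0.1, -0.2]
opening: 40.7
```

{"method": "play_rows", "body": {
  "series": [
    {"tx":0,"ty":0.05,"tz":0,"yaw":0},
    {"tx":0,"ty":0,"tz":0,"yaw":0}
  ]
}}

```text
time: 24.75
eef_pos: [521.6, 303.2, 30.9]
orientation: [[-0.221, 0.001, 0.975], [-0.975, 0.0, -0.221], [-0.001, -1.0, 0.001]]
ft_force: [0.2, -0.4, 0.2]
opening: 41.0
```

{"method": "play_rows", "body": {
  "series": [
    {"tx":0,"ty":0.03,"tz":0,"yaw":0},
    {"tx":0,"ty":0,"tz":0,"yaw":0}
  ]
}}

```text
time: 25.0
eef_pos: [521.6, 303.3, 30.0]
orientation: [[-0.221, 0.001, 0.975], [-0.975, 0.0, -0.221], [-0.001, -1.0, 0.001]]
ft_force: [-1.5, -1.1, 3.0]
opening: 41.3
```

{"method": "play_rows", "body": {
  "series": [
    {"tx":0,"ty":0,"tz":0,"yaw":0},
    {"tx":0,"ty":0,"tz":0,"yaw":0},
    {"tx":0,"ty":-0.5,"tz":0,"yaw":0},
    {"tx":0,"ty":-0.8,"tz":0,"yaw":0},
    {"tx":0,"ty":-0.9,"tz":0,"yaw":0},
    {"tx":0,"ty":-0.9,"tz":0,"yaw":0}
  ],
  "hand": 0.58
}}

```text
time: 25.75
eef_pos: [521.1, 302.9, 154.1]
orientation: [[-0.221, -0.001, 0.975], [-0.975, -0.0, -0.221], [0.0, -1.0, -0.001]]
ft_force: [0.5, -0.3, -0.4]
opening: 49.6
```

Run:
```python
from h import *
s=st();im=manip.camera('side')[:,:,::-1]
cv2.imwrite('pics/s17.png',cv2.resize(im[220:360,150:310],None,fx=4,fy=4,interpolation=cv2.INTER_CUBIC))
plan([530,140,330],-12.9,6)
```

```text
t 25.75 p [521.1 302.9 154.1] h -12.76 F [ 0.5 -0.3 -0.4] op 49.6 j [-15.  38. -29.  94.  22.  54. -65.]
[{"tx": 0.67, "ty": -0.71, "tz": 0.18, "yaw": 0.0}, {"tx": 0.67, "ty": -0.71, "tz": 0.18, "yaw": 0.0}, {"tx": 0.67, "ty": -0.71, "tz": 0.18, "yaw": 0.0}, {"tx": 0.67, "ty": -0.71, "tz": 0.18, "yaw": 0.0}, {"tx": 0.67, "ty": -0.71, "tz": 0.18, "yaw": 0.0}, {"tx": 0.67, "ty": -0.71, "tz": 0.18, "yaw": 0.0}]
end [530.1 138.8 329.9] -12.78
```

View pics/s17.png

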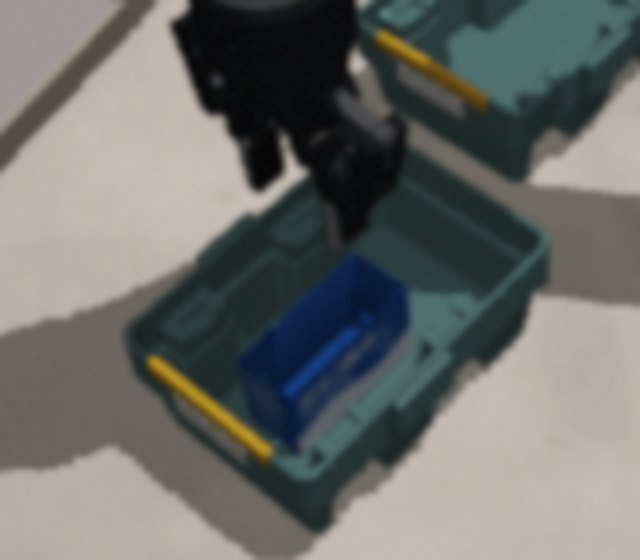

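Run:
```python
from h import *
plan([512,226,325],-12.72,6)
```

```text
[{"tx": 0.33, "ty": -0.69, "tz": 0.03, "yaw": -0.0}, {"tx": 0.33, "ty": -0.69, "tz": 0.03, "yaw": -0.0}, {"tx": 0.33, "ty": -0.69, "tz": 0.03, "yaw": -0.0}, {"tx": 0.33, "ty": -0.69, "tz": 0.03, "yaw": -0.0}, {"tx": 0.33, "ty": -0.69, "tz": 0.03, "yaw": -0.0}, {"tx": 0.33, "ty": -0.69, "tz": 0.03, "yaw": -0.0}]
end [513.  226.3 325.1] -12.78
```

{"method": "play_rows", "body": {
  "series": [
    {"tx":0.3,"ty":-0.8,"tz":0.03,"yaw":0},
    {"tx":0.4,"ty":-0.9,"tz":0.03,"yaw":0},
    {"tx":0.5,"ty":-0.9,"tz":0.03,"yaw":0},
    {"tx":0.5,"ty":-0.9,"tz":0.03,"yaw":0},
    {"tx":0.3,"ty":-0.65,"tz":0.03,"yaw":0},
    {"tx":0,"ty":0,"tz":0,"yaw":0},
    {"tx":0,"ty":0,"tz":0,"yaw":0}
  ]
}}

```text
time: 26.68
eef_pos: [508.9, 223.8, 318.1]
orientation: [[-0.22, -0.002, 0.975], [-0.975, -0.001, -0.22], [0.001, -1.0, -0.002]]
ft_force: [-0.4, 0.0, -0.1]
opening: 49.4
```

Run:
```python
from h import *
import pickle
s=st();im=manip.camera('wrist')[:,:,::-1];pickle.dump(manip.camera_info('wrist'),open('w18.pkl','wb'));cv2.imwrite('pics/w18.png',im);st()
im=im[20:240,190:370]
cv2.imwrite('pics/w18c.png',cv2.resize(im[:115],None,fx=4,fy=4,interpolation=cv2.INTER_CUBIC))
cv2.imwrite('pics/w18d.png',cv2.resize(im[95:],None,fx=4,fy=4,interpolation=cv2.INTER_CUBIC))
```

```text
t 26.675 p [508.9 223.8 318.1] h -12.73 F [-0.4  0.  -0.1] op 49.4 j [ -4.  25. -34.  88.  14.  71. -53.]
t 26.725 p [508.7 223.9 317.8] h -12.71 F [-0.1  0.2 -0.7] op 49.2 j [ -4.  25. -34.  88.  14.  71. -53.]
```

View pics/w18c.png

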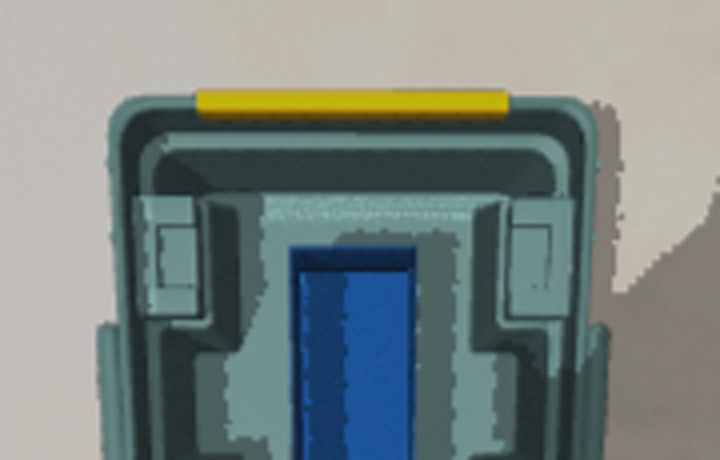

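View pics/w18d.png

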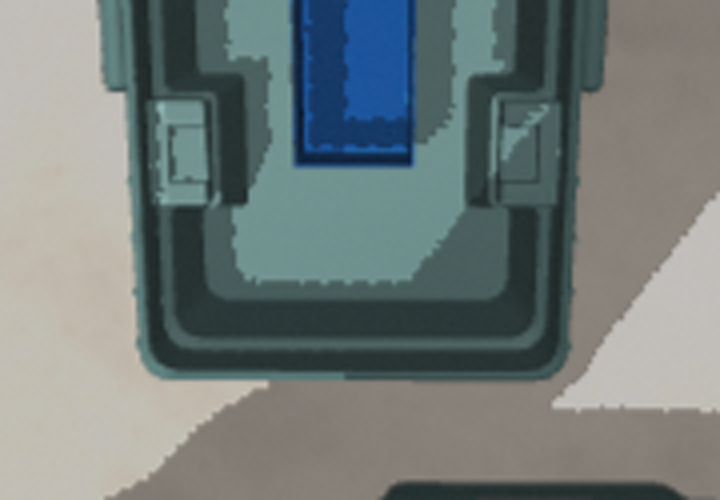

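```bash
cat > fit18.py <<'E'
from h import *
import pickle
from scipy.optimize import least_squares
i=pickle.load(open('w18.pkl','rb'))
P=np.array([[216.7,44.25],[339.5,44.25],[331.9,210],[225.1,210],[190+98/4,20+325/4],[190+607/4,20+325/4],[190+103/4,115+90/4],[190+603/4,115+92/4],
[234,84.25],[322.75,84.25],[237,153.25],[319.5,153.25]])-.375
L=np.array([[-71,99,85],[71,99,85],[71,-99,85],[-71,-99,85],[-78,38,85],[78,38,85],[-78,-6,85],[78,-6,85],[-54,58,68],[54,58,68],[-54,-26,68],[54,-26,68]])
def w(p,L):
    c,s=np.cos(p[2]),np.sin(p[2]);return np.c_[L[:,0]*c-L[:,1]*s+p[0],L[:,0]*s+L[:,1]*c+p[1],L[:,2]+p[3]]
for nm,sl in dict(rim=slice(0,8),corn=slice(0,4),pock=slice(8,12),all=slice(0,12)).items():
  for free in (0,1):
    f=lambda p:(proj('wrist',w(np.r_[p[:3],p[3]*free],L[sl]),i)-P[sl]).ravel()
    r=least_squares(f,[523,283,-.24,0]);print(nm,r.x.round(2),round(np.degrees(r.x[2]),2),np.round(r.fun,1))
E
python3 fit18.py
```

```text
rim [ 5.1714e+02  2.8751e+02 -2.2000e-01  0.0000e+00] -12.76 [-0.8 -0.6  0.7 -0.5  0.1  0.9 -0.3  0.8 -1.4 -0.7  1.5 -0.6 -0.4  0.9
  0.5  0.5]
rim [ 5.1713e+02  2.8775e+02 -2.2000e-01 -4.3400e+00] -12.76 [-0.1  0.2 -0.   0.3 -0.4 -0.1  0.3 -0.3 -0.7 -0.6  0.8 -0.5  0.3  0.6
 -0.2  0.2]
corn [ 5.1721e+02  2.8752e+02 -2.2000e-01  0.0000e+00] -12.74 [-0.8 -0.6  0.7 -0.6  0.2  0.9 -0.2  0.8]
corn [ 5.1722e+02  2.8776e+02 -2.2000e-01 -3.4000e+00] -12.74 [-0.2  0.   0.2  0.  -0.2  0.1  0.3 -0.1]
pock [ 5.1712e+02  2.8806e+02 -2.2000e-01  0.0000e+00] -12.82 [ 0.5 -0.2 -0.7 -0.   0.2  0.   0.   0.2]
pock [ 5.1713e+02  2.8799e+02 -2.2000e-01  1.5300e+00] -12.82 [ 0.3 -0.3 -0.6 -0.2  0.   0.2  0.2  0.3]
all [ 5.1714e+02  2.8768e+02 -2.2000e-01  0.0000e+00] -12.77 [-0.8 -0.7  0.7 -0.7  0.1  0.8 -0.3  0.6 -1.4 -0.8  1.5 -0.7 -0.5  0.8
  0.5  0.4  0.6  0.2 -0.7  0.2  0.3  0.3  0.1  0.5]
all [ 5.1713e+02  2.8786e+02 -2.2000e-01 -3.4200e+00] -12.77 [-0.3 -0.1  0.1 -0.  -0.3  0.   0.1 -0.2 -0.8 -0.7  0.9 -0.6  0.1  0.5
 -0.1  0.2  1.   0.4 -1.1  0.5  0.6 -0.  -0.2  0.1]
```

Run:
```python
from h import *
q=plan([546,88,318],167.1,23)
```

```text
[{"tx": 0.14, "ty": -0.0, "tz": 0.07, "yaw": -0.98}, {"tx": 0.14, "ty": -0.0, "tz": 0.05, "yaw": -0.98}, {"tx": 0.15, "ty": -0.0, "tz": 0.03, "yaw": -0.98}, {"tx": 0.15, "ty": -0.0, "tz": 0.01, "yaw": -0.98}, {"tx": 0.15, "ty": -0.0, "tz": -0.01, "yaw": -0.98}, {"tx": 0.15, "ty": -0.0, "tz": -0.03, "yaw": -0.98}, {"tx": 0.14, "ty": -0.0, "tz": -0.05, "yaw": -0.98}, {"tx": 0.14, "ty": -0.0, "tz": -0.07, "yaw": -0.98}, {"tx": 0.13, "ty": -0.0, "tz": -0.09, "yaw": -0.98}, {"tx": 0.11, "ty": -0.0, "tz": -0.1, "yaw": -0.98}]
[{"tx": 0.1, "ty": -0.0, "tz": -0.12, "yaw": -0.98}, {"tx": 0.08, "ty": -0.0, "tz": -0.13, "yaw": -0.98}, {"tx": 0.06, "ty": -0.0, "tz": -0.14, "yaw": -0.98}, {"tx": 0.04, "ty": -0.0, "tz": -0.15, "yaw": -0.98}, {"tx": 0.02, "ty": -0.0, "tz": -0.15, "yaw": -0.98}, {"tx": 0.0, "ty": -0.0, "tz": -0.15, "yaw": -0.98}, {"tx": -0.02, "ty": -0.0, "tz": -0.15, "yaw": -0.98}, {"tx": -0.04, "ty": -0.0, "tz": -0.15, "yaw": -0.98}, {"tx": -0.06, "ty": -0.0, "tz": -0.14, "yaw": -0.98}, {"tx": -0.08, "ty": -0.0, "tz": -0.13, "yaw": -0.98}]
[{"tx": -0.1, "ty": -0.0, "tz": -0.12, "yaw": -0.98}, {"tx": -0.11, "ty": -0.0, "tz": -0.11, "yaw": -0.98}, {"tx": -0.12, "ty": -0.0, "tz": -0.09, "yaw": -0.98}]
end [545.2  88.1 317.8] 167.61
```

{"method": "play_rows", "body": {
  "series": [
    {"tx":0.14,"ty":0,"tz":0.07,"yaw":-0.98},
    {"tx":0.14,"ty":0,"tz":0.05,"yaw":-0.98},
    {"tx":0.15,"ty":0,"tz":0.03,"yaw":-0.98},
    {"tx":0.15,"ty":0,"tz":0.01,"yaw":-0.98},
    {"tx":0.15,"ty":0,"tz":-0.01,"yaw":-0.98},
    {"tx":0.15,"ty":0,"tz":-0.03,"yaw":-0.98},
    {"tx":0.14,"ty":0,"tz":-0.05,"yaw":-0.98},
    {"tx":0.14,"ty":0,"tz":-0.07,"yaw":-0.98},
    {"tx":0.13,"ty":0,"tz":-0.09,"yaw":-0.98},
    {"tx":0.11,"ty":0,"tz":-0.1,"yaw":-0.98}
  ],
  "hand": 0.42
}}

```text
time: 27.98
eef_pos: [524.6, 164.9, 317.8]
orientation: [[0.913, -0.003, 0.407], [-0.407, -0.0, 0.913], [-0.002, -1.0, -0.001]]
ft_force: [-0.3, 0.1, 0.6]
opening: 35.8
```

{"method": "play_rows", "body": {
  "series": [
    {"tx":0.1,"ty":0,"tz":-0.12,"yaw":-0.98},
    {"tx":0.08,"ty":0,"tz":-0.13,"yaw":-0.98},
    {"tx":0.06,"ty":0,"tz":-0.14,"yaw":-0.98},
    {"tx":0.04,"ty":0,"tz":-0.15,"yaw":-0.98},
    {"tx":0.02,"ty":0,"tz":-0.15,"yaw":-0.98},
    {"tx":0,"ty":0,"tz":-0.15,"yaw":-0.98},
    {"tx":-0.02,"ty":0,"tz":-0.15,"yaw":-0.98},
    {"tx":-0.04,"ty":0,"tz":-0.15,"yaw":-0.98},
    {"tx":-0.06,"ty":0,"tz":-0.14,"yaw":-0.98},
    {"tx":-0.08,"ty":0,"tz":-0.13,"yaw":-0.98}
  ]
}}

```text
time: 29.22
eef_pos: [540.5, 105.8, 317.8]
orientation: [[0.583, -0.003, -0.813], [0.813, 0.0, 0.583], [-0.001, -1.0, 0.002]]
ft_force: [0.8, -0.2, 0.0]
opening: 35.7
```

{"method": "play_rows", "body": {
  "series": [
    {"tx":-0.1,"ty":0,"tz":-0.12,"yaw":-0.98},
    {"tx":-0.11,"ty":0,"tz":-0.11,"yaw":-0.98},
    {"tx":-0.12,"ty":0,"tz":-0.09,"yaw":-0.92},
    {"tx":0,"ty":0,"tz":0,"yaw":0},
    {"tx":0,"ty":0,"tz":0,"yaw":0}
  ]
}}

```text
time: 29.85
eef_pos: [545.5, 88.4, 318.7]
orientation: [[0.224, -0.001, -0.974], [0.974, 0.0, 0.224], [0.0, -1.0, 0.001]]
ft_force: [-0.4, 0.5, 0.2]
opening: 36.0
```

Run:
```python
from h import *
import pickle
s=st();im=manip.camera('wrist')[:,:,::-1];pickle.dump(manip.camera_info('wrist'),open('w19.pkl','wb'));cv2.imwrite('pics/w19.png',im)
```

```text
t 29.85 p [545.5  88.4 318.7] h 167.03 F [-0.4  0.5  0.2] op 36.0 j [ 29.  38. -75.  88.  37.  82. 120.]
```

View pics/w19.png

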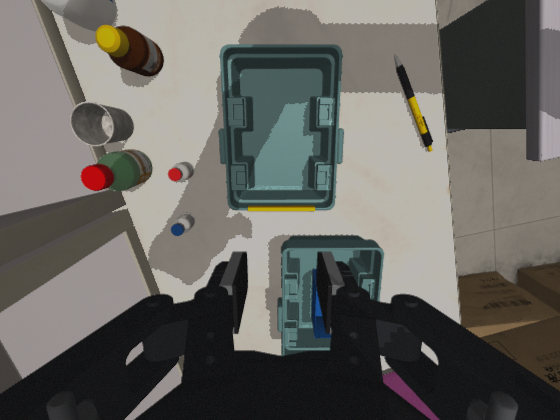

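Run:
```python
import cv2
im=cv2.imread('pics/w19.png')[30:220,200:370]
cv2.imwrite('pics/w19c.png',cv2.resize(im[:110],None,fx=4,fy=4,interpolation=cv2.INTER_CUBIC))
cv2.imwrite('pics/w19d.png',cv2.resize(im[80:],None,fx=4,fy=4,interpolation=cv2.INTER_CUBIC))
```

```text
(no output)
```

View pics/w19c.png

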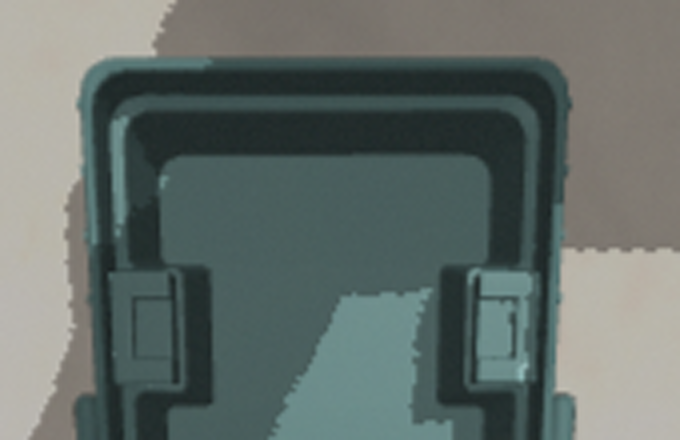

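View pics/w19d.png

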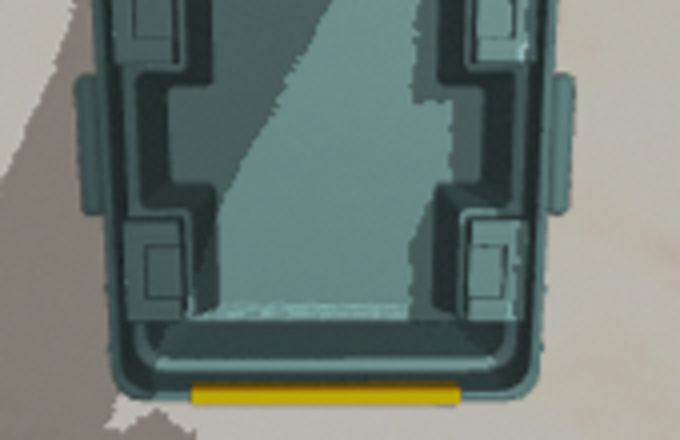

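```bash
cat > fit19.py <<'E'
from h import *
import pickle
from scipy.optimize import least_squares
i=pickle.load(open('w19.pkl','rb'))
c=lambda u,v:[200+u/4,30+v/4]; d=lambda u,v:[200+u/4,110+v/4]
P=np.array([[219.4,44.25],[342.7,44.25],[335.6,210],[228.5,210],d(76,75),d(575,75),d(82,214),d(569,214),c(152.5,327.5),c(497,327.5),d(163,271.5),d(488,271.5)])-.375
L=np.array([[71,-99,85],[-71,-99,85],[-71,99,85],[71,99,85],[78,-6,85],[-78,-6,85],[78,38,85],[-78,38,85],[54,-26,68],[-54,-26,68],[54,58,68],[-54,58,68]])
def w(p,L):
    c,s=np.cos(p[2]),np.sin(p[2]);return np.c_[L[:,0]*c-L[:,1]*s+p[0],L[:,0]*s+L[:,1]*c+p[1],L[:,2]+p[3]]
for nm,sl in dict(rim=slice(0,8),corn=slice(0,4),pock=slice(8,12),all=slice(0,12)).items():
  for free in (0,1):
    f=lambda p:(proj('wrist',w(np.r_[p[:3],p[3]*free],L[sl]),i)-P[sl]).ravel()
    r=least_squares(f,[523,23,-.24,0]);print(nm,r.x.round(2),round(np.degrees(r.x[2]),2),np.round(r.fun,1))
E
python3 fit19.py
python3 - <<'E'
from h import *
g=tray_pt([532.5,25.5],-12.8,-72.8,16);print(g)
plan([*g,150],167.15,6)
E
```

```text
rim [ 5.3123e+02  2.6220e+01 -2.2000e-01  0.0000e+00] -12.8 [-0.2 -0.3  0.5 -0.6 -0.5  0.3 -0.3  0.6 -0.9 -0.3  1.  -0.7 -0.3  0.9
  0.6  0.6]
rim [ 5.3122e+02  2.6180e+01 -2.2000e-01 -2.6800e+00] -12.8 [ 0.3  0.3  0.  -0.  -0.8 -0.2  0.1  0.1 -0.5 -0.4  0.6 -0.7  0.1  0.6
  0.2  0.3]
corn [ 5.311e+02  2.631e+01 -2.200e-01  0.000e+00] -12.73 [-0.2 -0.1  0.5 -0.6 -0.3  0.3 -0.1  0.7]
corn [ 5.3108e+02  2.6200e+01 -2.2000e-01 -1.7500e+00] -12.73 [ 0.1  0.2  0.2 -0.3 -0.5 -0.1  0.1  0.3]
pock [ 5.3149e+02  2.6240e+01 -2.3000e-01  0.0000e+00] -12.9 [ 0.5  0.1 -0.4 -0.   0.4 -0.  -0.5 -0.1]
pock [ 5.3146e+02  2.6130e+01 -2.3000e-01  3.0500e+00] -12.9 [ 0.2 -0.2 -0.1 -0.2  0.1  0.2 -0.2  0.2]
all [ 5.3131e+02  2.6220e+01 -2.2000e-01  0.0000e+00] -12.82 [-0.2 -0.3  0.4 -0.6 -0.6  0.4 -0.4  0.6 -1.  -0.3  0.9 -0.6 -0.4  0.9
  0.5  0.6  0.6  0.1 -0.3 -0.1  0.6 -0.  -0.4 -0.2]
all [ 5.3131e+02  2.6220e+01 -2.2000e-01 -1.7900e+00] -12.82 [ 0.1  0.1  0.1 -0.1 -0.8  0.  -0.1  0.3 -0.7 -0.3  0.7 -0.6 -0.1  0.7
  0.2  0.5  0.8  0.2 -0.5 -0.   0.8 -0.2 -0.5 -0.4]
[465.05390297  57.2311203 ]
[{"tx": -0.2, "ty": 0.7, "tz": 0.3, "yaw": -0.0}, {"tx": -0.2, "ty": 0.7, "tz": 0.3, "yaw": -0.0}, {"tx": -0.2, "ty": 0.7, "tz": 0.3, "yaw": -0.0}, {"tx": -0.2, "ty": 0.7, "tz": 0.3, "yaw": -0.0}, {"tx": -0.2, "ty": 0.7, "tz": 0.3, "yaw": -0.0}, {"tx": -0.2, "ty": 0.7, "tz": 0.3, "yaw": -0.0}]
end [464.6  57.8 150.9] 167.05
```

{"method": "play_rows", "body": {
  "series": [
    {"tx":-0.2,"ty":0.4,"tz":0.3,"yaw":0},
    {"tx":-0.25,"ty":0.6,"tz":0.4,"yaw":0},
    {"tx":-0.25,"ty":0.7,"tz":0.4,"yaw":0},
    {"tx":-0.25,"ty":0.8,"tz":0.4,"yaw":0},
    {"tx":-0.2,"ty":0.8,"tz":0.35,"yaw":0}
  ]
}}

```text
time: 30.52
eef_pos: [462.7, 59.6, 186.5]
orientation: [[0.225, 0.0, -0.974], [0.974, 0.0, 0.225], [0.0, -1.0, -0.0]]
ft_force: [-0.3, 0.1, -0.2]
opening: 35.9
```

Run:
```python
from h import *
st()
g=tray_pt([531.3,26.2],-12.82,-72.8,15);print(g)
plan([*g,100],167.18,4)
```

```text
t 30.525 p [462.7  59.6 186.5] h 167.02 F [-0.3  0.1 -0.2] op 35.9 j [ 35.  39. -72. 112.  43.  62. 110.]
[463.64309445  56.97958953]
[{"tx": -0.01, "ty": 0.54, "tz": -0.01, "yaw": -0.0}, {"tx": -0.01, "ty": 0.54, "tz": -0.01, "yaw": -0.0}, {"tx": -0.01, "ty": 0.54, "tz": -0.01, "yaw": -0.0}, {"tx": -0.01, "ty": 0.54, "tz": -0.01, "yaw": -0.0}]
end [463.9  57.7 100.1] 167.02
```

{"method": "play_rows", "body": {
  "series": [
    {"tx":-0.06,"ty":0.6,"tz":-0.04,"yaw":-0.02},
    {"tx":0,"ty":0.6,"tz":0,"yaw":0},
    {"tx":0,"ty":0.6,"tz":0,"yaw":0},
    {"tx":0,"ty":0.35,"tz":0,"yaw":0},
    {"tx":0,"ty":0,"tz":0,"yaw":0},
    {"tx":0,"ty":0,"tz":0,"yaw":0}
  ]
}}

```text
time: 31.28
eef_pos: [465.0, 57.5, 102.1]
orientation: [[0.221, 0.001, -0.975], [0.975, 0.001, 0.221], [0.001, -1.0, -0.001]]
ft_force: [0.3, 0.6, 0.5]
opening: 35.9
```

Run:
```python
from h import *
st();im=manip.camera('wrist')[:,:,::-1];cv2.imwrite('pics/w20.png',im)
g=tray_pt([531.3,26.2],-12.82,-72.8,15);print(g)
plan([*g,52.5],167.18,1)
```

```text
t 31.275 p [465.   57.5 102.1] h 167.23 F [0.3 0.6 0.5] op 35.9 j [ 30.  45. -65. 118.  53.  53. 103.]
[463.64309445  56.97958953]
[{"tx": -0.02, "ty": 1.24, "tz": 0.03, "yaw": 0.0}]
end [463.7  56.8  52.6] 167.22
```

View pics/w20.png

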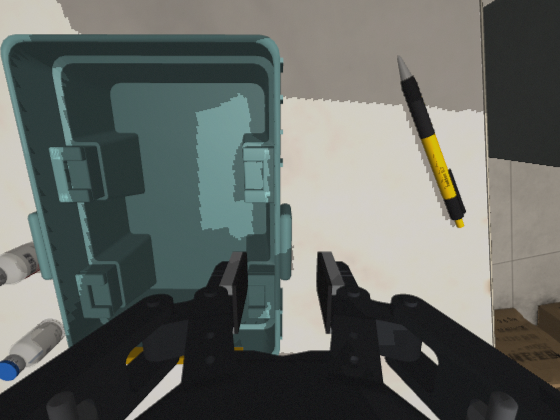

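{"method": "play_rows", "body": {
  "series": [
    {"tx":-0.02,"ty":0.5,"tz":0.03,"yaw":0},
    {"tx":0,"ty":0.4,"tz":0,"yaw":0},
    {"tx":0,"ty":0.25,"tz":0,"yaw":0},
    {"tx":0,"ty":0.08,"tz":0,"yaw":0},
    {"tx":0,"ty":0,"tz":0,"yaw":0}
  ]
}}

```text
time: 31.95
eef_pos: [463.4, 56.6, 52.5]
orientation: [[0.221, 0.001, -0.975], [0.975, 0.0, 0.221], [0.0, -1.0, -0.001]]
ft_force: [-0.5, -0.3, 0.5]
opening: 35.9
```

{"method": "play_rows", "body": {
  "series": [
    {"tx":0,"ty":0,"tz":0,"yaw":0},
    {"tx":0,"ty":0,"tz":0,"yaw":0},
    {"tx":0,"ty":0,"tz":0,"yaw":0},
    {"tx":0,"ty":0,"tz":0,"yaw":0}
  ],
  "hand": 0,
  "grip_force": 80
}}

```text
time: 32.45
eef_pos: [463.6, 56.5, 52.8]
orientation: [[0.221, 0.001, -0.975], [0.975, -0.0, 0.221], [0.0, -1.0, -0.001]]
ft_force: [-0.6, -1.8, 5.6]
opening: 8.8
```

Run:
```python
from h import *
import pickle
st();im=manip.camera('wrist')[:,:,::-1];cv2.imwrite('pics/w21.png',im);pickle.dump(manip.camera_info('wrist'),open('w21.pkl','wb'))
```

```text
t 32.45 p [463.6  56.5  52.8] h 167.23 F [-0.6 -1.8  5.6] op 8.8 j [ 27.  49. -60. 120.  60.  49.  97.]
```

View pics/w21.png

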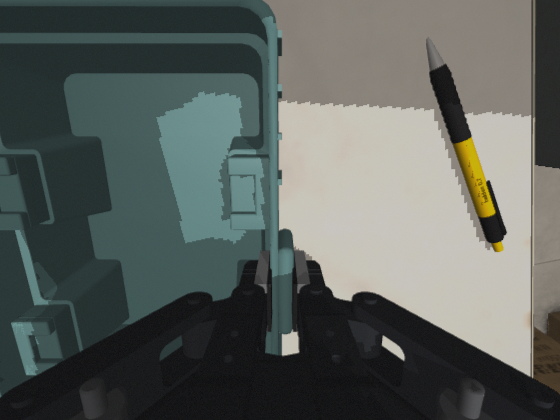

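{"method": "play_rows", "body": {
  "series": [
    {"tx":0,"ty":-0.2,"tz":0,"yaw":0},
    {"tx":0,"ty":-0.5,"tz":0,"yaw":0},
    {"tx":0,"ty":-0.8,"tz":0,"yaw":0},
    {"tx":0,"ty":-0.8,"tz":0,"yaw":0},
    {"tx":0,"ty":-0.8,"tz":0,"yaw":0},
    {"tx":0,"ty":-0.6,"tz":0,"yaw":0}
  ]
}}

```text
time: 33.25
eef_pos: [462.5, 56.3, 201.1]
orientation: [[0.221, -0.001, -0.975], [0.975, 0.0, 0.221], [0.0, -1.0, 0.001]]
ft_force: [0.3, -0.7, -2.2]
opening: 8.8
```

Run:
```python
from h import *
st()
s=manip.get_state()
plan([584.9,257.6,205],-12.78,23)
```

```text
t 33.25 p [462.5  56.3 201.1] h 167.25 F [ 0.3 -0.7 -2.2] op 8.8 j [ 36.  38. -73. 111.  41.  63. 113.]
[{"tx": 0.24, "ty": -0.0, "tz": -0.08, "yaw": 0.98}, {"tx": 0.25, "ty": -0.0, "tz": -0.05, "yaw": 0.98}, {"tx": 0.26, "ty": -0.0, "tz": -0.01, "yaw": 0.98}, {"tx": 0.26, "ty": -0.0, "tz": 0.02, "yaw": 0.98}, {"tx": 0.25, "ty": -0.0, "tz": 0.06, "yaw": 0.98}, {"tx": 0.24, "ty": -0.0, "tz": 0.09, "yaw": 0.98}, {"tx": 0.23, "ty": -0.0, "tz": 0.12, "yaw": 0.98}, {"tx": 0.21, "ty": -0.0, "tz": 0.15, "yaw": 0.98}, {"tx": 0.18, "ty": -0.0, "tz": 0.18, "yaw": 0.98}, {"tx": 0.16, "ty": -0.0, "tz": 0.2, "yaw": 0.98}]
[{"tx": 0.13, "ty": -0.0, "tz": 0.22, "yaw": 0.98}, {"tx": 0.1, "ty": -0.0, "tz": 0.24, "yaw": 0.98}, {"tx": 0.06, "ty": -0.0, "tz": 0.25, "yaw": 0.98}, {"tx": 0.03, "ty": -0.0, "tz": 0.25, "yaw": 0.98}, {"tx": -0.01, "ty": -0.0, "tz": 0.26, "yaw": 0.98}, {"tx": -0.04, "ty": -0.0, "tz": 0.25, "yaw": 0.98}, {"tx": -0.07, "ty": -0.0, "tz": 0.24, "yaw": 0.98}, {"tx": -0.11, "ty": -0.0, "tz": 0.23, "yaw": 0.98}, {"tx": -0.14, "ty": -0.0, "tz": 0.22, "yaw": 0.98}, {"tx": -0.17, "ty": -0.0, "tz": 0.19, "yaw": 0.98}]
[{"tx": -0.19, "ty": -0.0, "tz": 0.17, "yaw": 0.98}, {"tx": -0.21, "ty": -0.0, "tz": 0.14, "yaw": 0.98}, {"tx": -0.23, "ty": -0.0, "tz": 0.11, "yaw": 0.98}]
end [584.6 257.9 201.1] -13.07
```

{"method": "play_rows", "body": {
  "series": [
    {"tx":0.24,"ty":0,"tz":-0.08,"yaw":0.7},
    {"tx":0.25,"ty":0,"tz":-0.05,"yaw":0.98},
    {"tx":0.26,"ty":0,"tz":-0.01,"yaw":0.98},
    {"tx":0.26,"ty":0,"tz":0.02,"yaw":0.98},
    {"tx":0.25,"ty":0,"tz":0.06,"yaw":0.98},
    {"tx":0.24,"ty":0,"tz":0.09,"yaw":0.98},
    {"tx":0.23,"ty":0,"tz":0.12,"yaw":0.98},
    {"tx":0.21,"ty":0,"tz":0.15,"yaw":0.98},
    {"tx":0.18,"ty":0,"tz":0.18,"yaw":0.98},
    {"tx":0.16,"ty":0,"tz":0.2,"yaw":0.98}
  ]
}}

```text
time: 34.5
eef_pos: [513.0, 146.3, 199.7]
orientation: [[1.0, -0.002, -0.015], [0.015, 0.0, 1.0], [-0.002, -1.0, 0.0]]
ft_force: [0.5, 0.0, -2.2]
opening: 8.8
```

{"method": "play_rows", "body": {
  "series": [
    {"tx":0.13,"ty":0,"tz":0.22,"yaw":0.98},
    {"tx":0.1,"ty":0,"tz":0.24,"yaw":0.98},
    {"tx":0.06,"ty":0,"tz":0.25,"yaw":0.98},
    {"tx":0.03,"ty":0,"tz":0.25,"yaw":0.98},
    {"tx":-0.01,"ty":0,"tz":0.26,"yaw":0.98},
    {"tx":-0.04,"ty":0,"tz":0.25,"yaw":0.98},
    {"tx":-0.07,"ty":0,"tz":0.24,"yaw":0.98},
    {"tx":-0.11,"ty":0,"tz":0.23,"yaw":0.98},
    {"tx":-0.14,"ty":0,"tz":0.22,"yaw":0.98},
    {"tx":-0.17,"ty":0,"tz":0.19,"yaw":0.98}
  ]
}}

```text
time: 35.75
eef_pos: [562.3, 235.9, 199.5]
orientation: [[0.216, -0.002, 0.976], [-0.976, 0.0, 0.216], [-0.0, -1.0, -0.002]]
ft_force: [-0.1, 0.6, -1.6]
opening: 8.9
```

{"method": "play_rows", "body": {
  "series": [
    {"tx":-0.19,"ty":0,"tz":0.17,"yaw":0.98},
    {"tx":-0.21,"ty":0,"tz":0.14,"yaw":0.98},
    {"tx":-0.23,"ty":0,"tz":0.11,"yaw":0.98},
    {"tx":0,"ty":0,"tz":0,"yaw":0.2},
    {"tx":0,"ty":0,"tz":0,"yaw":0},
    {"tx":0,"ty":0,"tz":0,"yaw":0}
  ]
}}

```text
time: 36.5
eef_pos: [577.5, 261.5, 200.0]
orientation: [[-0.215, -0.001, 0.977], [-0.977, -0.001, -0.215], [0.001, -1.0, -0.0]]
ft_force: [0.2, 0.5, -2.6]
opening: 8.8
```

Run:
```python
from h import *
st();im=manip.camera('wrist')[:,:,::-1];cv2.imwrite('pics/w22.png',im)
im=manip.camera('side')[:,:,::-1]
cv2.imwrite('pics/s22.png',cv2.resize(im[200:350,150:310],None,fx=4,fy=4,interpolation=cv2.INTER_CUBIC))
plan([584.9,257.6,150],-12.78,1)
```

```text
t 36.5 p [577.5 261.5 200. ] h -12.42 F [ 0.2  0.5 -2.6] op 8.8 j [-16.  36. -18.  86.  12.  60. -49.]
[{"tx": 0.06, "ty": 1.25, "tz": 0.2, "yaw": 0.04}]
end [585.  257.6 150.1] -12.77
```

View pics/w22.png

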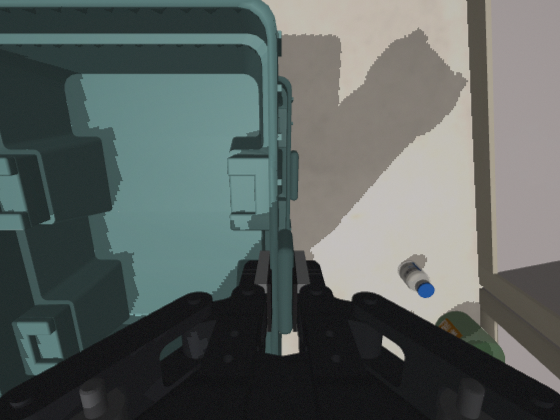

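View pics/s22.png

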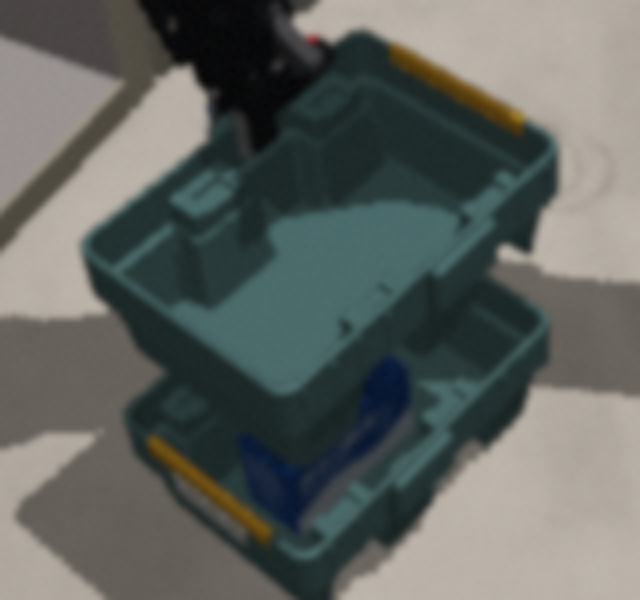

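{"method": "play_rows", "body": {
  "series": [
    {"tx":0.06,"ty":0.2,"tz":0.2,"yaw":0.04},
    {"tx":0,"ty":0.4,"tz":0,"yaw":0},
    {"tx":0,"ty":0.4,"tz":0,"yaw":0},
    {"tx":0,"ty":0.3,"tz":0,"yaw":0},
    {"tx":0,"ty":0.1,"tz":0,"yaw":0},
    {"tx":0,"ty":0,"tz":0,"yaw":0},
    {"tx":0,"ty":0,"tz":0,"yaw":0}
  ]
}}

```text
time: 37.48
eef_pos: [585.4, 258.6, 144.8]
orientation: [[-0.221, 0.001, 0.975], [-0.975, 0.001, -0.221], [-0.001, -1.0, 0.001]]
ft_force: [0.5, -0.2, -2.6]
opening: 8.8
```

Run:
```python
from h import *
st();im=manip.camera('wrist')[:,:,::-1];cv2.imwrite('pics/w23.png',im)
for _ in range(3): s=st()
im=manip.camera('side')[:,:,::-1]
cv2.imwrite('pics/s23.png',cv2.resize(im[200:350,150:310],None,fx=4,fy=4,interpolation=cv2.INTER_CUBIC))
plan([584.9,257.6,128],-12.78,1)
```

```text
t 37.475 p [585.4 258.6 144.8] h -12.77 F [ 0.5 -0.2 -2.6] op 8.8 j [-16.  40. -17.  89.  13.  54. -50.]
t 37.525 p [585.4 258.6 144.9] h -12.77 F [ 0.1  0.5 -2.1] op 8.9 j [-16.  40. -17.  89.  13.  54. -50.]
t 37.525 p [585.4 258.6 144.9] h -12.77 F [ 0.1  0.5 -2.1] op 8.9 j [-16.  40. -17.  89.  13.  54. -50.]
t 37.525 p [585.4 258.6 144.9] h -12.77 F [ 0.1  0.5 -2.1] op 8.9 j [-16.  40. -17.  89.  13.  54. -50.]
[{"tx": 0.02, "ty": 0.42, "tz": -0.01, "yaw": 0.0}]
end [584.8 257.8 128.1] -12.77
```

View pics/w23.png

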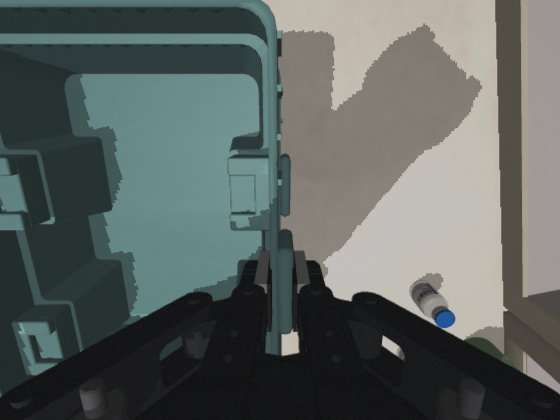

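View pics/s23.png

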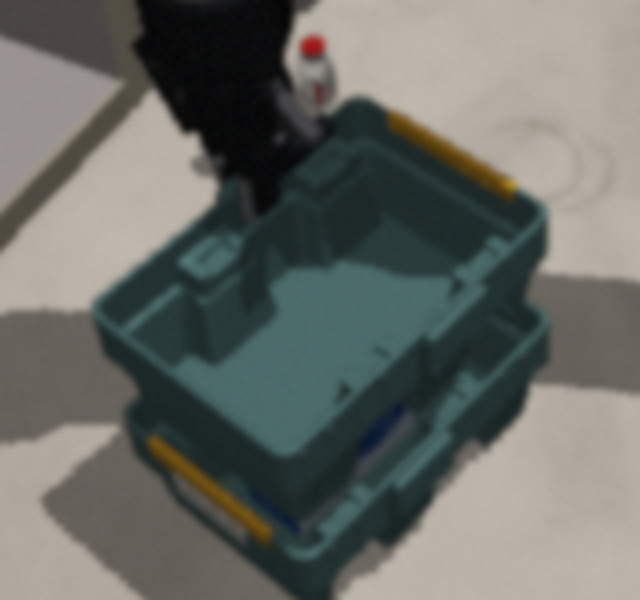

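Run:
```python
from h import *
c,h=[517.1,287.9],-12.78
X=np.array([[*tray_pt(c,h,x,y),z] for x,y,z in [(78,38,85),(78,-6,85),(78,38,55),(78,-6,55)]]);print(proj('wrist',X).round(1))
# held tray predicted in same camera
s=manip.get_state();p=s['eef_pos'];u=tray_pt(p[:2],h,-72.8,14.55);F=p[2]-52.6
print('held centre',u,'feet',F)
X=np.array([[*tray_pt(u,h+180,x,y),F+z] for x,y,z in [(-71,-99,85),(-78,-6,85),(-78,38,85),(-54,-26,68),(-54,-33,70),(-54,-19,70)]]);print(proj('wrist',X).round(1))
im=cv2.imread('pics/w23.png');cv2.imwrite('pics/w23c.png',cv2.resize(im[130:280,220:310],None,fx=4,fy=4,interpolation=cv2.INTER_CUBIC))
```

```text
[[289.6 155.9]
 [289.1 217.1]
 [288.5 152.6]
 [288.2 206.8]]
held centre [517.57915107 288.77537862] feet 92.27134448065314
[[278.2  -7.6]
 [295.5 249.9]
 [294.2 338.6]
 [241.8 194.7]
 [240.7 180.2]
 [241.8 210.7]]
```

View pics/w23c.png

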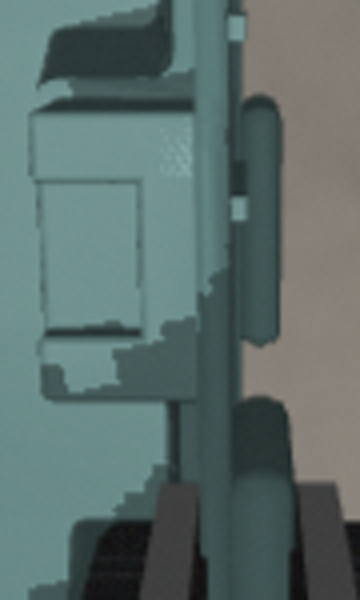

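{"method": "play_rows", "body": {
  "series": [
    {"tx":0.02,"ty":0.25,"tz":-0.01,"yaw":0},
    {"tx":0,"ty":0.15,"tz":0,"yaw":0},
    {"tx":0,"ty":0.1,"tz":0,"yaw":0},
    {"tx":0,"ty":0.05,"tz":0,"yaw":0},
    {"tx":0,"ty":0,"tz":0,"yaw":0},
    {"tx":0,"ty":0,"tz":0,"yaw":0}
  ]
}}

```text
time: 38.33
eef_pos: [584.6, 257.7, 122.4]
orientation: [[-0.221, 0.001, 0.975], [-0.975, 0.0, -0.221], [-0.0, -1.0, 0.0]]
ft_force: [-0.5, -0.8, -2.1]
opening: 9.0
```

{"method": "play_rows", "body": {
  "series": [
    {"tx":0,"ty":0.03,"tz":0,"yaw":0},
    {"tx":0,"ty":0.02,"tz":0,"yaw":0},
    {"tx":0,"ty":0,"tz":0,"yaw":0},
    {"tx":0,"ty":0,"tz":0,"yaw":0}
  ]
}}

```text
time: 38.83
eef_pos: [584.4, 257.6, 120.2]
orientation: [[-0.221, 0.0, 0.975], [-0.975, 0.0, -0.221], [-0.0, -1.0, 0.0]]
ft_force: [-0.4, 0.3, -1.8]
opening: 9.3
```

{"method": "play_rows", "body": {
  "series": [
    {"tx":0,"ty":0.02,"tz":0,"yaw":0},
    {"tx":0,"ty":0.02,"tz":0,"yaw":0},
    {"tx":0,"ty":0,"tz":0,"yaw":0}
  ]
}}

```text
time: 39.2
eef_pos: [584.6, 257.5, 118.9]
orientation: [[-0.221, 0.0, 0.975], [-0.975, 0.0, -0.221], [-0.0, -1.0, 0.0]]
ft_force: [-0.6, -0.4, 0.7]
opening: 8.9
```

{"method": "play_rows", "body": {
  "series": [
    {"tx":0,"ty":0.015,"tz":0,"yaw":0},
    {"tx":0,"ty":0,"tz":0,"yaw":0},
    {"tx":0,"ty":0,"tz":0,"yaw":0}
  ]
}}

```text
time: 39.58
eef_pos: [584.7, 257.6, 118.9]
orientation: [[-0.221, 0.001, 0.975], [-0.975, 0.0, -0.221], [-0.0, -1.0, 0.001]]
ft_force: [-0.5, -1.3, 6.1]
opening: 9.1
```

Run:
```python
from h import *
st()
im=manip.camera('side')[:,:,::-1]
cv2.imwrite('pics/s24.png',cv2.resize(im[200:350,150:310],None,fx=4,fy=4,interpolation=cv2.INTER_CUBIC))
```

```text
t 39.575 p [584.7 257.6 118.9] h -12.78 F [-0.5 -1.3  6.1] op 9.1 j [-16.  41. -16.  90.  14.  51. -50.]
```

View pics/s24.png

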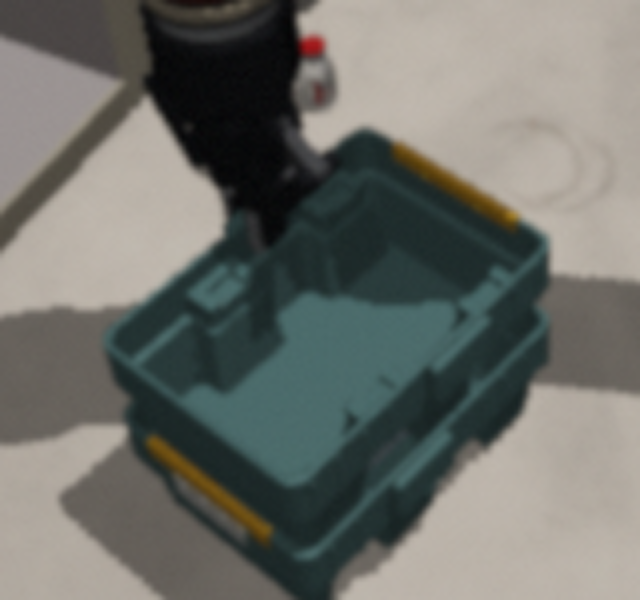

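{"method": "play_rows", "body": {
  "series": [
    {"tx":0,"ty":0,"tz":0,"yaw":0},
    {"tx":0,"ty":0,"tz":0,"yaw":0},
    {"tx":0,"ty":0,"tz":0,"yaw":0},
    {"tx":0,"ty":-0.3,"tz":0,"yaw":0},
    {"tx":0,"ty":-0.6,"tz":0,"yaw":0},
    {"tx":0,"ty":-0.9,"tz":0,"yaw":0},
    {"tx":0,"ty":-0.9,"tz":0,"yaw":0},
    {"tx":0,"ty":-0.9,"tz":0,"yaw":0}
  ],
  "hand": 0.42
}}

```text
time: 40.62
eef_pos: [584.4, 257.7, 264.2]
orientation: [[-0.221, 0.001, 0.975], [-0.975, 0.001, -0.221], [-0.001, -1.0, 0.001]]
ft_force: [0.4, 0.3, 0.6]
opening: 36.2
```

{"method": "play_rows", "body": {
  "series": [
    {"tx":0.4,"ty":-0.8,"tz":-0.5,"yaw":0},
    {"tx":0.5,"ty":-0.8,"tz":-0.6,"yaw":0},
    {"tx":0.5,"ty":-0.5,"tz":-0.6,"yaw":0},
    {"tx":0.3,"ty":0,"tz":-0.4,"yaw":0},
    {"tx":0,"ty":0,"tz":0,"yaw":0},
    {"tx":0,"ty":0,"tz":0,"yaw":0}
  ]
}}

```text
time: 41.38
eef_pos: [488.0, 210.0, 346.2]
orientation: [[-0.221, 0.001, 0.975], [-0.975, 0.0, -0.221], [-0.001, -1.0, 0.001]]
ft_force: [0.2, 0.5, 0.1]
opening: 35.8
```

Run:
```python
from h import *
import pickle
st();im=manip.camera('wrist')[:,:,::-1];cv2.imwrite('pics/w25.png',im);pickle.dump(manip.camera_info('wrist'),open('w25.pkl','wb'))
for c in ['side','top']:
    cv2.imwrite(f'pics/{c}25.png',manip.camera(c)[:,:,::-1])
im=cv2.imread('pics/side25.png');cv2.imwrite('pics/s25.png',cv2.resize(im[220:350,160:310],None,fx=4,fy=4,interpolation=cv2.INTER_CUBIC))
```

```text
t 41.375 p [488.  210.  346.2] h -12.77 F [0.2 0.5 0.1] op 35.8 j [-12.  20. -20.  89.   7.  72. -46.]
```

View pics/w25.png

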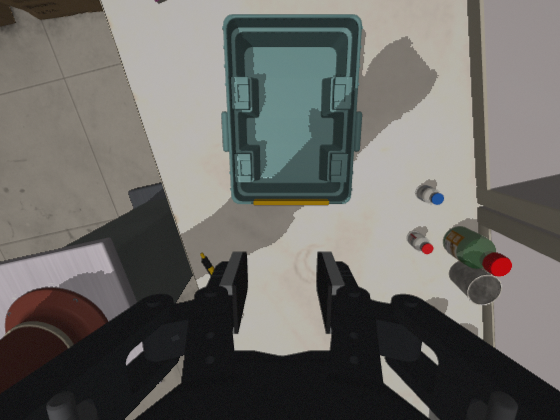

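View pics/s25.png

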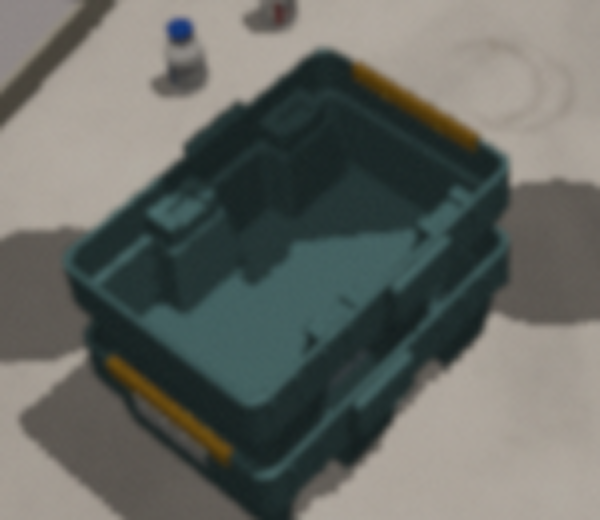

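```bash
cat > fin.py <<'E'
from h import *
import pickle
from scipy.optimize import least_squares
c,h=[517.1,287.9],-12.78
for x,y in [(71,99),(-71,99),(-71,-99),(71,-99)]:
    a=np.array([[*tray_pt(c,h,x,y),85],[*tray_pt(c,h,x,y),151],[*tray_pt(c,h,x,y),155]]);p=proj('side',a);print((x,y),((p[1:]-p[0])*4).round(1).tolist(),((p[0]-[160,220])*4).round())
im=cv2.imread('pics/w25.png')
cv2.imwrite('pics/w25c.png',cv2.resize(im[5:115,210:370],None,fx=4,fy=4,interpolation=cv2.INTER_CUBIC))
cv2.imwrite('pics/w25d.png',cv2.resize(im[95:215,210:370],None,fx=4,fy=4,interpolation=cv2.INTER_CUBIC))
E
python3 fin.py
```

```text
(71, 99) [[-23.0, -77.2], [-24.5, -82.1]] [ 73. 331.]
(-71, 99) [[-14.3, -75.3], [-15.2, -80.1]] [263. 483.]
(-71, -99) [[-0.2, -78.4], [-0.2, -83.4]] [515. 233.]
(71, -99) [[-8.7, -78.3], [-9.3, -83.3]] [329. 114.]
```

View pics/w25c.png

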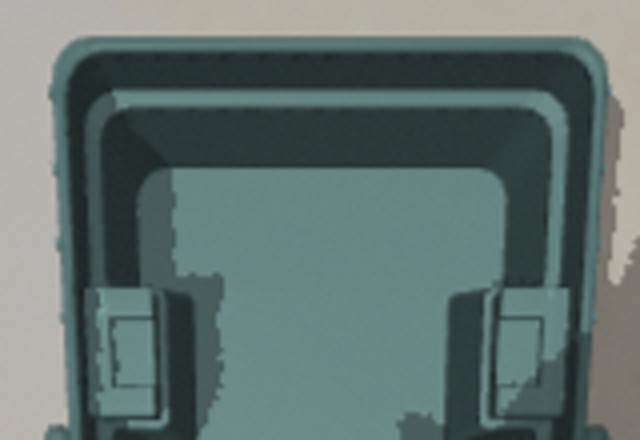

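View pics/w25d.png

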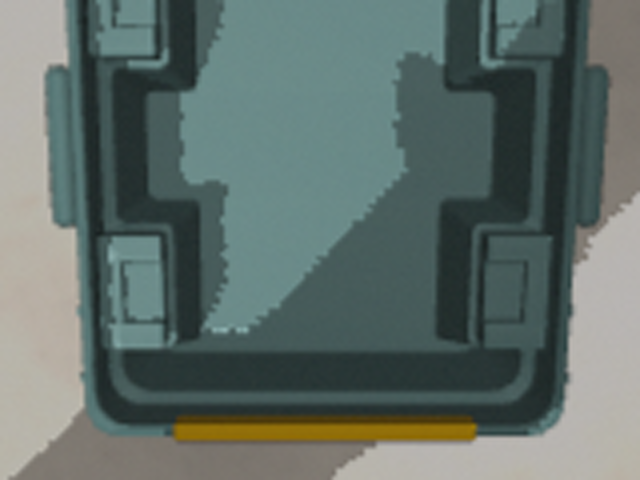

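```bash
cat > fit25.py <<'E'
from h import *
import pickle
from scipy.optimize import least_squares
i=pickle.load(open('w25.pkl','rb'))
c=lambda u,v:[210+u/4,5+v/4]; d=lambda u,v:[210+u/4,95+v/4]
P=np.array([[222.5,14.5],[362.7,14.5],[351.2,203.75],[231.9,203.75],d(45,66),d(607,66),d(52,226),d(600,226),c(134,352),c(519,352),d(144,290),d(505,290)])-.375
L=np.array([[71,-99,151],[-71,-99,151],[-71,99,151],[71,99,151],[78,-6,151],[-78,-6,151],[78,38,151],[-78,38,151],[54,-26,134],[-54,-26,134],[54,58,134],[-54,58,134]])
def w(p,L):
    c,s=np.cos(p[2]),np.sin(p[2]);return np.c_[L[:,0]*c-L[:,1]*s+p[0],L[:,0]*s+L[:,1]*c+p[1],L[:,2]+p[3]+L[:,0]*p[4]+L[:,1]*p[5]]
for nm,sl in dict(rim=slice(0,8),pock=slice(8,12),all=slice(0,12)).items():
  for free in ([0,0,0],[1,0,0],[1,1,1]):
    f=lambda p:(proj('wrist',w(np.r_[p[:3],p[3:]*free],L[sl]),i)-P[sl]).ravel()
    r=least_squares(f,[517,288,2.9,0,0,0],x_scale=[10,10,.1,10,.1,.1]);print(nm,r.x.round(3),round(np.degrees(r.x[2]),2),np.round(abs(r.fun).max(),1))
E
python3 fit25.py
```

```text
rim [516.154 288.014   2.92    0.      0.      0.   ] 167.31 1.7
rim [516.332 288.274   2.92   -3.757   0.      0.   ] 167.31 0.9
rim [ 5.16380e+02  2.88283e+02  2.92000e+00 -3.71800e+00  3.00000e-03
  1.00000e-03] 167.31 0.9
pock [516.434 288.557   2.919   0.      0.      0.   ] 167.27 0.3
pock [ 5.16434e+02  2.88557e+02  2.91900e+00 -7.00000e-03  0.00000e+00
  0.00000e+00] 167.27 0.3
pock [ 5.16384e+02  2.88591e+02  2.91900e+00 -1.21000e-01 -7.00000e-03
  4.00000e-03] 167.26 0.3
all [516.236 288.178   2.92    0.      0.      0.   ] 167.3 1.7
all [516.377 288.343   2.92   -3.289   0.      0.   ] 167.3 1.1
all [ 5.16429e+02  2.88421e+02  2.92000e+00 -3.16200e+00  3.00000e-03
  7.00000e-03] 167.3 1.1
```

Run:
```python
from h import *
st();print(manip.hand_in())
```

```text
t 41.525 p [488.  210.  345.5] h -12.77 F [ 0.3  0.3 -0.5] op 35.8 j [-12.  20. -20.  89.   7.  72. -46.]
the job is handed in; nothing more can be done
None
```

I lifted the upper tray out and set it down on the free worktop. The blue box went upright into the lower tray. I then turned the empty tray end for end, lowered it until its feet took the load and let go. I handed the job in at 41.5 s of the 62 s; it reported no verdict.

**Last checks:**
- **Centring:** the upper tray is about 1 mm off the lower one's centre, and the yellow marks are at opposite ends.
- **Seating:** it touched down 66.3 mm above where it had stood on the worktop, so the feet are in the pockets. In the side view the gap between the rims at three corners was 73–75 px. That is a little under the 75–78 px expected when seated, and well below the 80–83 px of a missed foot.
- **Level and force:** the fitted tilt was at most 0.007 rad. The wrist force settled at about 6 N after the last push onto the ledges; it was only read at the end of each move.
- **Box and bystanders:** the box stood upright before stacking and is hidden under the tray since. By eye, the vials look untouched; I did not measure them or the bottle again.

**What failed or disagreed:**
- **First grasp:** it slipped off and shifted both nested trays by about 8 mm. The fingertips sit roughly 26 mm farther back than the stated 19 mm overhang, so I measured the trays again and gripped lower.
- **Rim heights:** the wrist-camera fits put most rims about 2–4 mm below their stated height. I took this as camera calibration error.

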